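Pack up control devices under a keeper bar

ROBOT

A 6-joint arm with a two-finger parallel gripper is mounted at the origin on the work surface. World frame = base frame: x ahead of the robot, y to its left, z up, the work surface at z = 0. Lengths are in m, angles in rad, forces in N, time in s.
With the tool pointing down it reaches from about 0.275 to 1 m from the base axis. Payload 8.4 kg.
Tool frame: the origin (TCP) lies on the centre line of the jaws, within the pads' length; the fingertips stand ahead of it and the grasp point (between the pads) lies 8 mm behind it (arm.tip_extent is the z of the fingertips in the tool frame, in m); z points along the fingers, y is the line along which they close (so a half turn about z gives the same grasp; the last joint's range is limited). The gripper opens to 85 mm and grips with 20 to 120 N. Pads are 22 mm wide; open, the fingers measure 114 mm over their backs; the gripper's body (76 mm by 85 mm) begins 54 mm behind the grasp point. The pads swing forward as they close: fully open they stand 13 mm farther back than shut.
Start: joints at [1.284, 0.353, 1.633, -0, 1.155, -0.002], TCP at [0.176, 0.6, 0.242] pointing down, gripper open.
Joint ranges: [-2.63, 2.63], [-0.92, 2.1], [0.06, 2.66], [-1.3, 4.44], [0, 2.69], [-3.02, 3.02]. Speed limits (rad/s): [2.22, 2.22, 2.79, 3.14, 3.14, 3.14].

INTERFACE

Orientations are given as a rotation vector (axis times angle).
In Python, from plant import arm gives the robot as it stands.
- The arm moves only by the tool send_rows, never from a script. Its argument "rows" is a list of rows, each an object of numbers: "dx", "dy", "dz": the shift along the tool's x, y, z in mm; "wx", "wy", "wz": the turn, a rotation vector about the tool's x, y, z in rad. In form: [{"dx": .., "dy": .., "dz": .., "wx": .., "wy": .., "wz": ..}, ...]. A call has 1 to 10 rows; each row shifts and turns the commanded pose from where the row before left it, along the tool's axes as they then stand; what a row does not reach is not made up. A row lasts 1/12 s, in which the tool goes at most 41.7 mm and 7.16 degrees, less where a joint would pass 70% of its speed; a pose out of reach is approached as far as the arm can. A call with a gripper value outside its range is refused whole. "claw" is the closure, from 0 (fully open) to 1 (shut), set as the call begins (left out, the last holds). The fingers move at their own pace and stop on an object; "squeeze" is the grip in N (left out, the last holds). Time passes only in rows, so rows that do not move let the fingers close. It gives the time, the measured TCP pose, the force, the opening and the grip force at its end, in the units of the state.
- arm.state(): the state, without advancing time (a new reading comes with each control period).
- arm.snapshot(name): name is "scene" or "top" or "wrist"; returns a dict with "color" (420x560x3 uint8, red, green, blue), "K" (3x3 intrinsics, pixels), "k1" (the pictures are not rectified: a ray, as slopes to the right and down, at radius r is drawn at 1 + k1 r^2 times it, then the intrinsics apply), "rvec" (rotation vector, rad) and "tvec" (3), from world to camera coordinates, as OpenCV has them; the wrist camera has in their place "tool_from_camera" (4x4, takes a point from camera to tool coordinates, whose origin is the TCP and whose axes are the flange's). Camera axes: x right, y down, z forward; pixel columns grow to the right and rows downward; lengths in m; the calibration is good to about 2 mm. A picture is of the moment at which its call begins: read the wrist's pose just before it. There is no depth.
- arm.job_done(): hands the job in; it is judged then, once.
The state is a dict: "time_s": time; "qpos": joint angles; "qvel": joint speeds; "joint_efforts": joint torques, N m; "position": TCP position; "tool_rot": TCP orientation; "contact_force": force on the tool from outside, world axes, zero at the start; "moment": the same for the moment, N m; "finger_gap": opening from 0.0 (shut) to 1.0 (fully open); "grasp_force": force on a finger pad.
Only numpy, scipy, OpenCV 4.12 (cv2) and the standard library are available. Lean on these libraries where they do the work, as an engineer would, in place of code of your own. Each camera call takes 0.05 s, during which the arm holds its last target. There are 200 camera calls.

TASK

Loosen the tight clamp knob on the packing jig (not moving the bar while it is clamped), slide the keeper bar fully aside to the far end of its rail, then pack up each of the one or two control devices standing on the left: build a stack of the aluminium spacer plates on a seat of its own, chosen so that the device, set upright, centred and square on top (long side along the seat's long side), has its highest face 60 mm above the seat. When all are standing so, slide the bar back home against its stop over them and tighten the clamp knob fully, leaving the devices at that height and everything else on the bench where it is.

Things in the scene. Friction and masses are not known exactly. Their poses are not given: they have to be found in the camera images.
- seat_near (a point): Centre of the top face of the jig's near seat. The jig: dark steel base plate, 12 mm thick, fixed to the bench, with two flat steel seats 110 mm apart along the jig's x, each 64 mm (x) by 48 mm (y), tops 20 mm above the bench. The point's x axis points to the far seat and the rail, y along the rail to the side where the keeper bar is parked, z up.
- seat_far (a point): Centre of the top face of the far seat; same size and axes. 85 mm beyond it along x is the middle line of an aluminium rail (34 mm wide, top 70 mm above the bench), running along the jig's y from 80 mm on the -y side to 220 mm on the +y side.
- keeper (a joint): Position (m) of the keeper bar's carriage on the rail: 0 = home against its stop, bar centred over both seats; grows towards the jig's +y; 0.16 = far end, seats free. About 4 N of friction; stays where left. The carriage, a grey block 62 x 64 x 30 mm, is moved by holding its clamp knob.
- clamp (a joint): Angle (rad) of the clamp knob on top of the carriage: 0 = fully loose (end stop), 1.3 = fully tight (end stop); grows clockwise seen from above. About 0.1 N m of friction; stays where left. Tight at the start. Tight means above 1.1, loose below 0.3.
- clamp_grip (a point): Grip point of the clamp knob, on its vertical axis, 137 mm above the bench; travels with the carriage. Black knob with an upright grip bar 38 mm long, 14 mm thick, from 23 mm below to 7 mm above this point. The x axis lies along the bar and turns with it: fully tight, the bar is parallel to the rail; fully loose, 0.27 rad off the jig's x axis.
- bar_tip (a point): Underside of the keeper bar at its free end, on its middle line, 63 mm above the seats. The bar is a flat aluminium arm, 36 mm wide, 14 mm thick, reaching from the carriage towards the robot over both seats to 39 mm beyond the near seat's centre.
- p8a_c (a point): Centre (half-way up) of a loose bare aluminium spacer plate, 60 mm (x) by 44 mm (y) and 8 mm thick, with one dark hole along its top; it lies flat on the bench on the robot's right.
- p8b_c (a point): Centre (half-way up) of a loose bare aluminium spacer plate, 60 mm (x) by 44 mm (y) and 8 mm thick, with one dark hole along its top; it lies flat on the bench on the robot's right.
- p12a_c (a point): Centre (half-way up) of a loose bare aluminium spacer plate, 60 mm (x) by 44 mm (y) and 12 mm thick, with two dark holes along its top; it lies flat on the bench on the robot's right.
- p12b_c (a point): Centre (half-way up) of a loose bare aluminium spacer plate, 60 mm (x) by 44 mm (y) and 12 mm thick, with two dark holes along its top; it lies flat on the bench on the robot's right.
- p16a_c (a point): Centre (half-way up) of a loose bare aluminium spacer plate, 60 mm (x) by 44 mm (y) and 16 mm thick, with three dark holes along its top; it lies flat on the bench on the robot's right.
- p16b_c (a point): Centre (half-way up) of a loose bare aluminium spacer plate, 60 mm (x) by 44 mm (y) and 16 mm thick, with three dark holes along its top; it lies flat on the bench on the robot's right.
- contactor_c (a point): Centre (half-way up) of a control device that may be absent: contactor, grey base 24 mm high with a black middle part 40 mm long rising above it; 40 mm high in all. 64 mm (x) by 46 mm (y), its long sides flat over the full height. It stands upright on the bench on the robot's left.
- timer_c (a point): Centre (half-way up) of a control device that may be absent: timer relay, a plain white block with a round black dial on top; 36 mm high. 64 mm (x) by 46 mm (y), its long sides flat over the full height. It stands upright on the bench on the robot's left.
- terminal_c (a point): Centre (half-way up) of a control device that may be absent: terminal block, black base 18 mm high with a grey ridge 24 mm long rising above it; 32 mm high in all. 64 mm (x) by 46 mm (y), its long sides flat over the full height. It stands upright on the bench on the robot's left.
- tape: Bystander, leave alone: black tape roll, 68 mm across, 19 mm high; origin at the middle of its underside.
- driver: Bystander, leave alone: yellow screwdriver, 200 mm long; origin at the middle of its underside as it lies.
- mug: Bystander, leave alone: white mug, 90 mm high; origin at the middle of its underside.
- meter: Bystander, leave alone: yellow multimeter, 150 x 75 x 32 mm; origin at the middle of its underside.
- carton: Bystander, leave alone: small cardboard carton, 100 x 70 x 50 mm; origin at the middle of its underside.
Things that resemble listed ones, but are neither listed nor needed, are in the scene too. Of the things that look like the part that bears timer_c, take the one that is nearest to the robot's base at the start.

How it is judged:
By the outcome, as a careful person would: the job done as asked, in the order asked, and still so for the second after the job is handed in, with the robot touching nothing.
Of contactor, timer, terminal only 1 to 2 are there at a start; the rules pass over those that are not, and their reading is None.
At some moment in a run one of p8a, p8b, p12a, p12b, p16a, p16b may be knocked a few centimetres aside while the robot is not near it.
It also fails if it takes over 210 s, if anything falls off the work surface, if the arm or the gripper's body presses on something with over 40 N, if the wrist force passes 120 N, or if a joint passes its speed limit or range.

## Working session

There is one attempt and no reset: what is moved stays moved. The work goes in short steps, Python scripts to look and compute and a tool call to move; the robot and the scene stay as the last step left them, time stands still between calls to the robot, and variables do not carry over. Pictures are saved under pics/ and viewed, at most 17 in all, crops included, and the job is handed in when it is done.

Besides the shell and the picture viewer there is one more tool, called by a JSON object that holds its "name" and its "arguments". send_rows: Moves the arm, as the interface text tells. Its arguments: {"type":"object","properties":{"rows":{"type":"array","items":{"type":"object","properties":{"dx":{"type":"number"},"dy":{"type":"number"},"dz":{"type":"number"},"wx":{"type":"number"},"wy":{"type":"number"},"wz":{"type":"number"}}}},"claw":{"type":"number"},"squeeze":{"type":"number"}},"required":["rows"]}

```bash
ls; mkdir -p pics
cat > h.py <<'E'
import numpy as np,cv2
from scipy.spatial.transform import Rotation as R
from plant import arm
def snap(n,fn=None):
    st=arm.state(); s=arm.snapshot(n)
    if n=="wrist":
        T=np.eye(4);T[:3,:3]=R.from_rotvec(st["tool_rot"]).as_matrix();T[:3,3]=st["position"]
        W=T@np.array(s["tool_from_camera"])
    else:
        M=np.eye(4);M[:3,:3]=R.from_rotvec(np.ravel(s["rvec"])).as_matrix();M[:3,3]=np.ravel(s["tvec"]);W=np.linalg.inv(M)
    s["W"]=W
    if fn: cv2.imwrite("pics/"+fn,cv2.cvtColor(s["color"],cv2.COLOR_RGB2BGR)); np.save("pics/"+fn[:-4]+".npy",{k:s[k] for k in("K","k1","W","color")},allow_pickle=True)
    return s
def load(fn): return np.load("pics/"+fn+".npy",allow_pickle=True).item()
def ray(s,u,v):
    K=np.array(s["K"]);d=np.array([(u-K[0,2])/K[0,0],(v-K[1,2])/K[1,1]]);x=d.copy()
    for _ in range(30): x=d/(1+s["k1"]*(x@x))
    return s["W"][:3,3],s["W"][:3,:3]@np.array([x[0],x[1],1])
def pt(s,u,v,z):
    o,d=ray(s,u,v);return o+d*(z-o[2])/d[2]
def proj(s,p):
    W=np.linalg.inv(s["W"]);c=W[:3,:3]@np.array(p)+W[:3,3];x=c[:2]/c[2];x=x*(1+s["k1"]*(x@x));K=np.array(s["K"]);return K[0,0]*x[0]+K[0,2],K[1,1]*x[1]+K[1,2]
E
python3 - <<'E'
from h import *
for n in("scene","top","wrist"):
    s=snap(n,n+"0.png");print(n,np.round(s["W"],3).tolist(),np.array(s["K"]).tolist(),s["k1"])
st=arm.state();print(st);print(arm.tip_extent)
E
```

```text
pics
scene [[-0.459, 0.708, -0.537, 1.182], [0.888, 0.374, -0.267, 0.435], [0.012, -0.599, -0.8, 1.093], [0.0, 0.0, 0.0, 1.0]] [[396.7839522863675, 0.0, 282.1716198178115], [0.0, 396.7839522863675, 205.94809218893806], [0.0, 0.0, 1.0]] 0.026317552506930162
top [[-0.03, -0.997, 0.073, 0.429], [-1.0, 0.03, 0.005, 0.117], [-0.008, -0.073, -0.997, 1.332], [0.0, 0.0, 0.0, 1.0]] [[448.2445739154836, 0.0, 273.3936236117702], [0.0, 448.2445739154836, 213.96872994100062], [0.0, 0.0, 1.0]] 0.006739037308722498
wrist [[0.28, 0.92, 0.276, 0.106], [0.96, -0.268, -0.082, 0.62], [-0.001, 0.287, -0.958, 0.374], [0.0, 0.0, 0.0, 1.0]] [[334.5499571950768, 0.0, 281.5033179015656], [0.0, 334.5499571950768, 209.7404215232634], [0.0, 0.0, 1.0]] -0.06168270839294545
{'time_s': 0.15, 'qpos': array([ 1.28359441e+00,  3.53469933e-01,  1.63395110e+00, -2.61823779e-05,
        1.15521072e+00, -2.38448016e-03]), 'qvel': array([-0.0009903 , -0.00138358,  0.0001592 ,  0.00050631,  0.00050571,
        0.0001088 ]), 'joint_efforts': array([-5.90088712e-04, -6.05635142e+01, -3.42339814e+01, -4.23694428e-05,
        6.04414672e-03,  3.58412547e-05]), 'position': array([0.17551364, 0.59948733, 0.24175131]), 'tool_rot': array([-4.45845097e-01, -3.10966731e+00,  1.62049887e-03]), 'contact_force': array([ 0.06345031, -0.39956021,  0.44196626]), 'moment': array([-0.05912313,  0.00880965, -0.01691071]), 'grasp_force': 0.0, 'finger_gap': 0.9975204017604771}
0.011
```

View pics/top0.png

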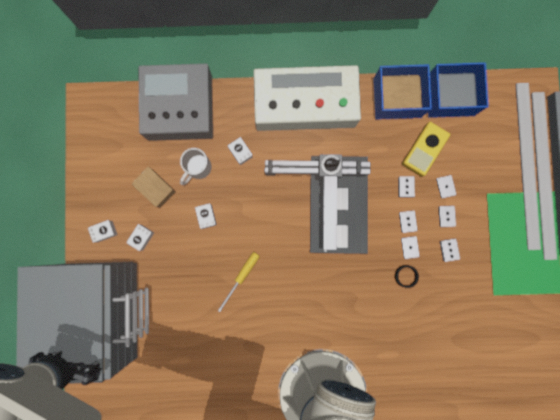

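View pics/scene0.png

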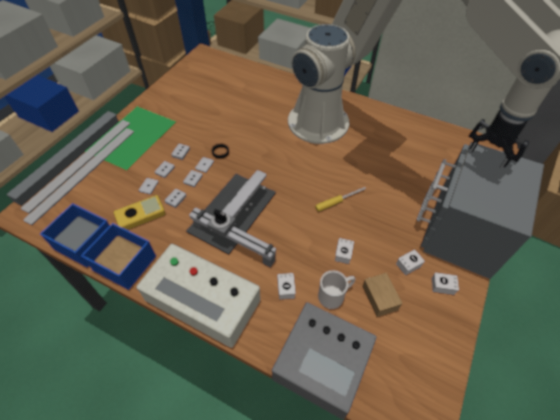

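Run:
```python
from h import *
t=load("top0");c=cv2.cvtColor(t["color"],cv2.COLOR_RGB2BGR)
a=cv2.resize(c[130:255,80:260],(800,None) if 0 else (792,550),interpolation=cv2.INTER_CUBIC)
cv2.imwrite("pics/dev.png",a)
b=cv2.resize(c[140:270,255:465],(800,495),interpolation=cv2.INTER_CUBIC)
cv2.imwrite("pics/jig.png",b)
for u,v in[(240,150),(205,216),(139,238),(101,231)]:
    p=pt(t,u,v,.036);print(p,np.hypot(*p[:2]))
```

```text
[0.71559137 0.21583351 0.036     ] 0.7474323484489074
[0.52476194 0.32214986 0.036     ] 0.6157561383585517
[0.46676187 0.51435888 0.036     ] 0.6945730333261985
[0.49035381 0.6243618  0.036     ] 0.7938983017670359
```

View pics/dev.png

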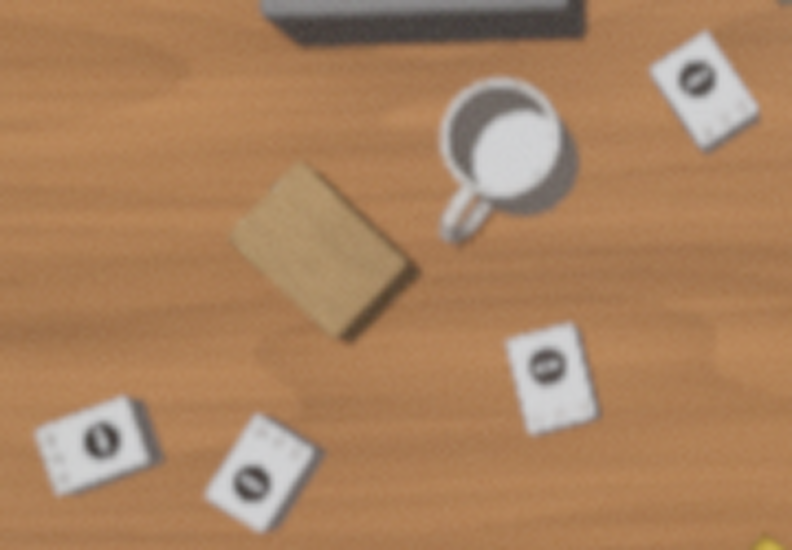

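View pics/jig.png

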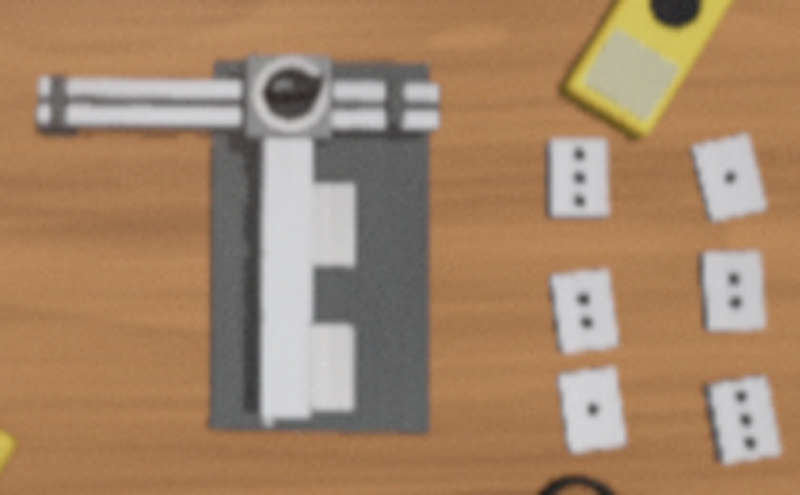

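```bash
cat >> h.py <<'E'
def yaw():
    M=R.from_rotvec(arm.state()["tool_rot"]).as_matrix();return np.arctan2(M[1,0],M[0,0])
def plan(x,y,z,a=None):
    """print tool-frame shifts (mm, as the tool stands after the turn) and turn wz to a target"""
    st=arm.state();M=R.from_rotvec(st["tool_rot"]).as_matrix();a0=yaw();a=a0 if a is None else a
    w=(a0-a+np.pi)%(2*np.pi)-np.pi
    d=np.array([x,y,z])-st["position"]
    tx=np.array([np.cos(a),np.sin(a),0]);ty=np.array([np.sin(a),-np.cos(a),0])
    print("t %.2f pos %s yaw %.3f q6 %.2f tilt %s"%(st["time_s"],np.round(st["position"],4),a0,st["qpos"][5],np.round(M[:2,2],4)))
    print("  wz %.3f then dx %.1f dy %.1f dz %.1f ; n>=%.1f"%(w,1e3*d@tx,1e3*d@ty,-1e3*d[2],max(np.linalg.norm(d)/.0417,abs(w)/.125)))
E
python3 - <<'E'
from h import *
t=load("top0")
f=lambda x,y,z:np.round(pt(t,255+x/3.81,140+y/3.81,z),3)
print("knob",f(291,92,.14),"seat n rt edge",f(355,367,.02),"far",f(355,225,.02))
for n,x,y in[("16",579,178),("8",730,178),("12",585,311),("12",735,291),("8",592,409),("16",744,420)]:print(n,f(x,y,.012))
plan(.6,.05,.35,np.pi/2)
E
```

```text
knob [ 0.646 -0.037  0.14 ] seat n rt edge [ 0.454 -0.093  0.02 ] far [ 0.563 -0.097  0.02 ]
16 [ 0.595 -0.274  0.012]
8 [ 0.592 -0.39   0.012]
12 [ 0.492 -0.273  0.012]
12 [ 0.504 -0.389  0.012]
8 [ 0.416 -0.274  0.012]
16 [ 0.404 -0.39   0.012]
t 0.15 pos [0.1755 0.5995 0.2418] yaw 2.857 q6 -0.00 tilt [-0.0003 -0.001 ]
  wz 1.286 then dx -549.5 dy 424.5 dz -108.2 ; n>=16.9
```

{"name": "send_rows", "arguments": {"rows": [{"dz":-11,"wz":0.117},{"dz":-11,"wz":0.117},{"dz":-11,"wz":0.117},{"dz":-11,"wz":0.117},{"dz":-11,"wz":0.117},{"dz":-11,"wz":0.117},{"dz":-11,"wz":0.117},{"dz":-11,"wz":0.117},{"dz":-11,"wz":0.117},{"dz":-9,"wz":0.117}], "claw": 0, "squeeze": 60}}

```text
invalid input
```

{"name": "send_rows", "arguments": {"rows": [{"dx":-29,"dy":22,"wz":0.058},{"dx":-29,"dy":22,"wz":0.058},{"dx":-29,"dy":22},{"dx":-29,"dy":22},{"dx":-29,"dy":22},{"dx":-29,"dy":22},{"dx":-29,"dy":22},{"dx":-29,"dy":22},{"dx":-29,"dy":22},{"dx":-29,"dy":22}]}}

```text
invalid input
```

{"name": "send_rows", "arguments": {"rows": [{"dx":-29,"dy":22},{"dx":-29,"dy":22},{"dx":-29,"dy":22},{"dx":-29,"dy":22},{"dx":-29,"dy":22},{"dx":-29,"dy":22},{"dx":-29,"dy":22},{"dx":-29,"dy":22},{"dx":-29,"dy":22},{"dx":0,"dy":0}]}}

```text
invalid input
```

Run:
```python
from h import *
plan(.6,.05,.35,np.pi/2)
s=snap("wrist","w1.png")
for p in[(.646,-.037,.14),(.454,-.093,.02),(.49,-.27,.012)]:print(proj(s,p))
cv2.imwrite("pics/w1b.png",cv2.resize(cv2.cvtColor(s["color"],cv2.COLOR_RGB2BGR),(800,600),interpolation=cv2.INTER_CUBIC))
```

```text
t 0.15 pos [0.1755 0.5995 0.2418] yaw 2.857 q6 -0.00 tilt [-0.0003 -0.001 ]
  wz 1.286 then dx -549.5 dy 424.5 dz -108.2 ; n>=16.9
(np.float64(-18.512890124856312), np.float64(588.5846142417998))
(np.float64(-64.95241408717584), np.float64(451.3199810692498))
(np.float64(-109.61139561381884), np.float64(465.0473522370159))
```

View pics/w1b.png

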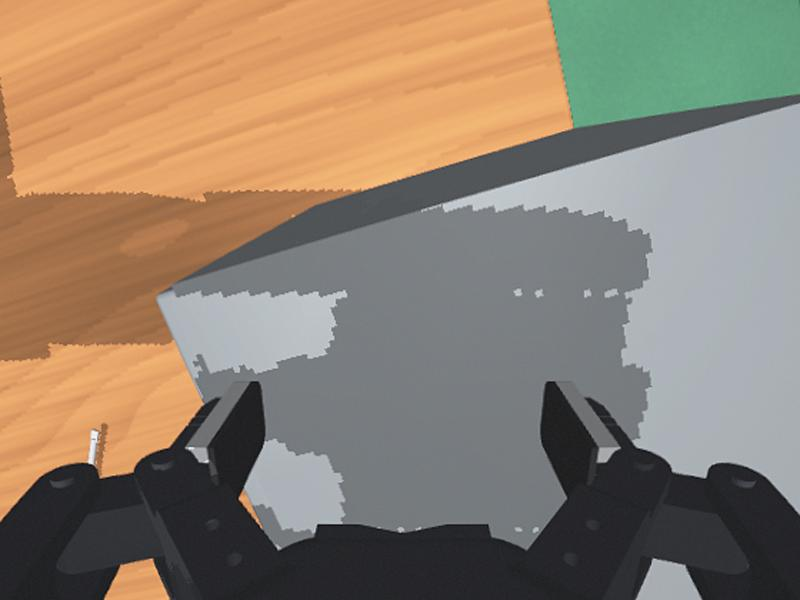

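The view shows only the grey cabinet beneath the gripper; no motion happened. All six numbers seem to be required.

{"name": "send_rows", "arguments": {"rows": [{"dx":0,"dy":0,"dz":-11,"wx":0,"wy":0,"wz":0.117},{"dx":0,"dy":0,"dz":-11,"wx":0,"wy":0,"wz":0.117},{"dx":0,"dy":0,"dz":-11,"wx":0,"wy":0,"wz":0.117},{"dx":0,"dy":0,"dz":-11,"wx":0,"wy":0,"wz":0.117},{"dx":0,"dy":0,"dz":-11,"wx":0,"wy":0,"wz":0.117},{"dx":0,"dy":0,"dz":-11,"wx":0,"wy":0,"wz":0.117},{"dx":0,"dy":0,"dz":-11,"wx":0,"wy":0,"wz":0.117},{"dx":0,"dy":0,"dz":-11,"wx":0,"wy":0,"wz":0.117},{"dx":0,"dy":0,"dz":-11,"wx":0,"wy":0,"wz":0.117},{"dx":0,"dy":0,"dz":-9,"wx":0,"wy":0,"wz":0.117}], "claw": 0, "squeeze": 60}}

```text
time_s: 1.03
position: [0.1756, 0.5998, 0.351]
tool_rot: [-2.096, -2.34, -0.0]
contact_force: [-0.9, 1.0, -0.1]
finger_gap: 1.0
grasp_force: 0.0
```

{"name": "send_rows", "arguments": {"rows": [{"dx":0,"dy":0,"dz":0,"wx":0,"wy":0,"wz":0.116},{"dx":-29,"dy":22,"dz":0,"wx":0,"wy":0,"wz":0},{"dx":-29,"dy":22,"dz":0,"wx":0,"wy":0,"wz":0},{"dx":-29,"dy":22,"dz":0,"wx":0,"wy":0,"wz":0},{"dx":-29,"dy":22,"dz":0,"wx":0,"wy":0,"wz":0},{"dx":-29,"dy":22,"dz":0,"wx":0,"wy":0,"wz":0},{"dx":-29,"dy":22,"dz":0,"wx":0,"wy":0,"wz":0},{"dx":-29,"dy":22,"dz":0,"wx":0,"wy":0,"wz":0},{"dx":-29,"dy":22,"dz":0,"wx":0,"wy":0,"wz":0},{"dx":-29,"dy":22,"dz":0,"wx":0,"wy":0,"wz":0}]}}

```text
time_s: 1.87
position: [0.3742, 0.3372, 0.3503]
tool_rot: [2.221, 2.222, 0.0]
contact_force: [0.3, 0.5, -0.2]
finger_gap: 1.003
grasp_force: 0.0
```

{"name": "send_rows", "arguments": {"rows": [{"dx":-29,"dy":22,"dz":0,"wx":0,"wy":0,"wz":0},{"dx":-29,"dy":22,"dz":0,"wx":0,"wy":0,"wz":0},{"dx":-29,"dy":22,"dz":0,"wx":0,"wy":0,"wz":0},{"dx":-29,"dy":22,"dz":0,"wx":0,"wy":0,"wz":0},{"dx":-29,"dy":22,"dz":0,"wx":0,"wy":0,"wz":0},{"dx":-29,"dy":22,"dz":0,"wx":0,"wy":0,"wz":0},{"dx":-29,"dy":22,"dz":0,"wx":0,"wy":0,"wz":0},{"dx":-29,"dy":22,"dz":0,"wx":0,"wy":0,"wz":0},{"dx":-29,"dy":22,"dz":0,"wx":0,"wy":0,"wz":0},{"dx":0,"dy":0,"dz":0,"wx":0,"wy":0,"wz":0}]}}

```text
time_s: 2.7
position: [0.5745, 0.0732, 0.3498]
tool_rot: [2.224, 2.216, -0.001]
contact_force: [-1.4, 0.6, -0.2]
finger_gap: 0.999
grasp_force: 0.0
```

Run:
```python
from h import *
plan(.6,.05,.35,np.pi/2)
s=snap("wrist","w1.png")
for p in[(.646,-.037,.14),(.454,-.093,.02),(.49,-.27,.012)]:print(proj(s,p))
cv2.imwrite("pics/w1b.png",cv2.resize(cv2.cvtColor(s["color"],cv2.COLOR_RGB2BGR),(800,600),interpolation=cv2.INTER_CUBIC))
```

```text
t 2.70 pos [0.5745 0.0732 0.3498] yaw 1.567 q6 0.13 tilt [ 0.0012 -0.0021]
  wz -0.003 then dx -23.2 dy 25.5 dz -0.2 ; n>=0.8
(np.float64(343.2194863959084), np.float64(276.47935844220433))
(np.float64(202.49493534901083), np.float64(271.8199203821025))
(np.float64(232.34959564594118), np.float64(361.43440533247593))
```

View pics/w1b.png

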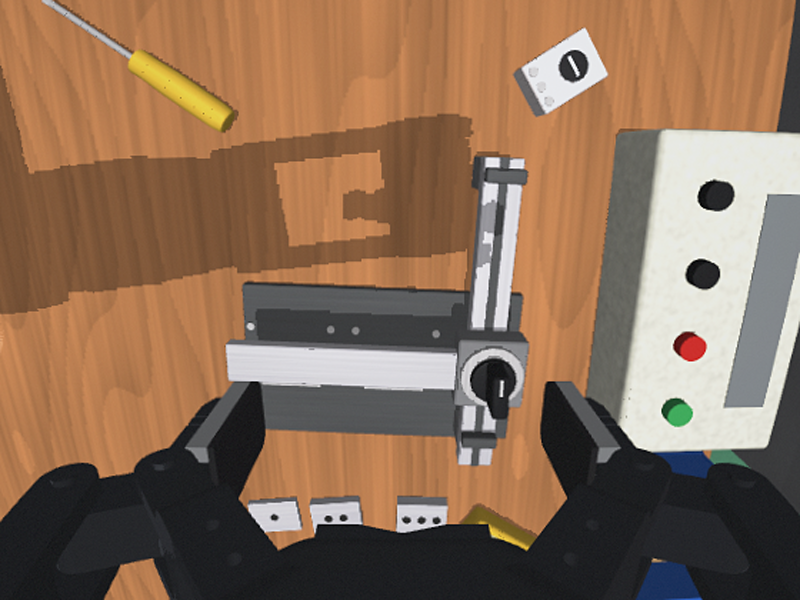

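Run:
```python
from h import *
s=load("w1");k=.7
f=lambda u,v,z:pt(s,u*k,v*k,z)
a=f(502,156,.07);b=f(475,464,.07);print("rail",a,b,np.linalg.norm(a-b),np.arctan2(*(a-b)[[1,0]]))
p1=f(244,282,.012);p2=f(522,293,.012);p3=f(241,430,.012);print("base",p1,p2,p3)
print("ring .1/.115",f(492,378,.1),f(492,378,.115))
t=load("top0");print("top",pt(t,331.4,164.1,.1),pt(t,331.4,164.1,.115),pt(t,331.4,164.1,.14))
```

```text
rail [0.65902421 0.14615498 0.07      ] [ 0.6492392  -0.15296779  0.07      ] 0.2992827762857601 1.5380956647873485
base [0.41401919 0.02322582 0.012     ] [0.69876116 0.01079097 0.012     ] [ 0.39255108 -0.15006218  0.012     ]
ring .1/.115 [ 0.65478232 -0.04175172  0.1       ] [ 0.65168076 -0.03435756  0.115     ]
top [ 0.65381024 -0.04188696  0.1       ] [ 0.65107811 -0.03995729  0.115     ] [ 0.64652455 -0.03674116  0.14      ]
```

Run:
```python
from h import *
plan(.653,-.04,.22,1.538)
```

```text
t 2.75 pos [0.5729 0.0752 0.3497] yaw 1.567 q6 0.13 tilt [-0.0004 -0.0006]
  wz 0.029 then dx -112.6 dy 83.8 dz 129.7 ; n>=4.6
```

{"name": "send_rows", "arguments": {"rows": [{"dx":0,"dy":0,"dz":0,"wx":0,"wy":0,"wz":0.029},{"dx":-22.5,"dy":16.8,"dz":26,"wx":0,"wy":0,"wz":0},{"dx":-22.5,"dy":16.8,"dz":26,"wx":0,"wy":0,"wz":0},{"dx":-22.5,"dy":16.8,"dz":26,"wx":0,"wy":0,"wz":0},{"dx":-22.5,"dy":16.8,"dz":26,"wx":0,"wy":0,"wz":0},{"dx":-22.5,"dy":16.8,"dz":26,"wx":0,"wy":0,"wz":0},{"dx":0,"dy":0,"dz":0,"wx":0,"wy":0,"wz":0},{"dx":0,"dy":0,"dz":0,"wx":0,"wy":0,"wz":0}]}}

```text
time_s: 3.42
position: [0.6513, -0.0371, 0.218]
tool_rot: [-2.252, -2.185, 0.004]
contact_force: [-1.2, 0.4, 0.1]
finger_gap: 0.999
grasp_force: 0.0
```

Run:
```python
from h import *
plan(.653,-.04,.131,1.538)
s=snap("wrist","w2.png")
x,y=map(int,proj(s,(.653,-.04,.144)));print(x,y)
c=cv2.cvtColor(s["color"],cv2.COLOR_RGB2BGR)[max(0,y-100):y+100,x-130:x+130];print(max(0,y-100),x-130)
cv2.imwrite("pics/w2b.png",cv2.resize(c,None,fx=3,fy=3,interpolation=cv2.INTER_CUBIC))
```

```text
t 3.42 pos [ 0.6513 -0.0371  0.218 ] yaw 1.541 q6 -0.03 tilt [-0.0042  0.0006]
  wz 0.003 then dx -2.8 dy 1.8 dz 87.0 ; n>=2.1
282 229
129 152
```

View pics/w2b.png

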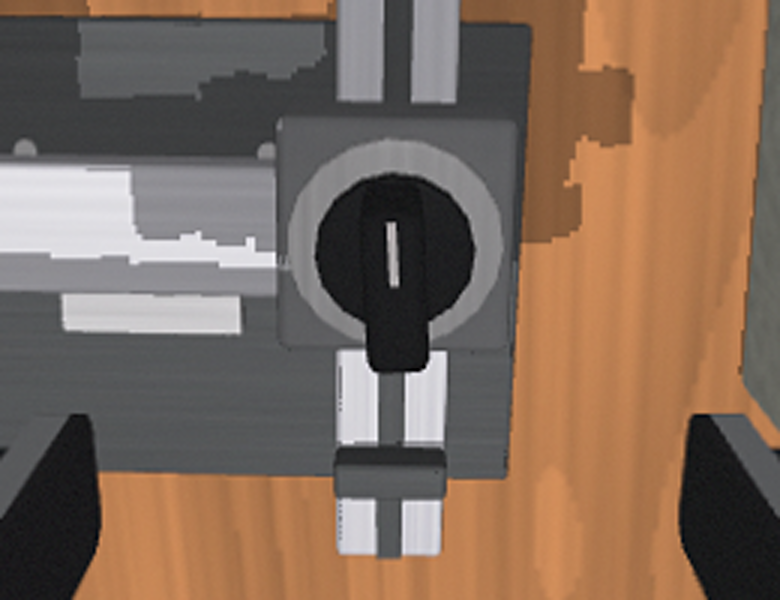

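Run:
```python
from h import *
s=load("w2");f=lambda u,v,z:np.round(pt(s,152+u/3,129+v/3,z),4)
print("stripe",f(390,222,.144),f(395,287,.144),"ring",f(395,247,.100),f(395,247,.114),"carr",f(277,118,.1),f(515,350,.1),f(277,350,.1))
print("rail end",f(390,556,.07), "bar end near", f(395,365,.13),"slot",f(397,100,.07))
```

```text
stripe [ 0.6529 -0.0217  0.144 ] [ 0.6535 -0.0364  0.144 ] ring [ 0.6535 -0.0407  0.1   ] [ 0.6536 -0.0364  0.114 ] carr [ 0.6248 -0.006   0.1   ] [ 0.685  -0.0706  0.1   ] [ 0.6209 -0.0688  0.1   ]
rail end [ 0.6488 -0.1544  0.07  ] bar end near [ 0.6529 -0.0609  0.13  ] slot [ 0.655  -0.0069  0.07  ]
```

{"name": "send_rows", "arguments": {"rows": [{"dx":-2,"dy":1.8,"dz":22,"wx":0,"wy":0,"wz":0},{"dx":0,"dy":0,"dz":22,"wx":0,"wy":0,"wz":0},{"dx":0,"dy":0,"dz":22,"wx":0,"wy":0,"wz":0},{"dx":0,"dy":0,"dz":21,"wx":0,"wy":0,"wz":0},{"dx":0,"dy":0,"dz":0,"wx":0,"wy":0,"wz":0}]}}

```text
time_s: 3.88
position: [0.6518, -0.0374, 0.131]
tool_rot: [-2.25, -2.188, 0.004]
contact_force: [-2.0, -0.1, -0.4]
finger_gap: 0.998
grasp_force: 0.0
```

{"name": "send_rows", "arguments": {"rows": [{"dx":0,"dy":0,"dz":0,"wx":0,"wy":0,"wz":0},{"dx":0,"dy":0,"dz":0,"wx":0,"wy":0,"wz":0},{"dx":0,"dy":0,"dz":0,"wx":0,"wy":0,"wz":0},{"dx":0,"dy":0,"dz":0,"wx":0,"wy":0,"wz":0},{"dx":0,"dy":0,"dz":0,"wx":0,"wy":0,"wz":0},{"dx":0,"dy":0,"dz":0,"wx":0,"wy":0,"wz":0},{"dx":0,"dy":0,"dz":0,"wx":0,"wy":0,"wz":0},{"dx":0,"dy":0,"dz":0,"wx":0,"wy":0,"wz":0}], "claw": 1, "squeeze": 60}}

```text
time_s: 4.55
position: [0.6524, -0.039, 0.1343]
tool_rot: [-2.252, -2.187, 0.003]
contact_force: [-10.5, 2.0, 12.7]
finger_gap: 0.156
grasp_force: 59.5
```

{"name": "send_rows", "arguments": {"rows": [{"dx":0,"dy":-1,"dz":-3,"wx":0,"wy":0,"wz":0},{"dx":0,"dy":0,"dz":0,"wx":0,"wy":0,"wz":-0.1},{"dx":0,"dy":0,"dz":0,"wx":0,"wy":0,"wz":-0.1},{"dx":0,"dy":0,"dz":0,"wx":0,"wy":0,"wz":-0.1},{"dx":0,"dy":0,"dz":0,"wx":0,"wy":0,"wz":-0.1},{"dx":0,"dy":0,"dz":0,"wx":0,"wy":0,"wz":-0.1}]}}

```text
time_s: 5.05
position: [0.6526, -0.0388, 0.1346]
tool_rot: [-1.635, -2.681, 0.0]
contact_force: [3.6, 2.0, -13.8]
finger_gap: 0.144
grasp_force: 62.4
```

Run:
```python
from h import *
plan(.653,-.039,.134,1.538+1.3)
s=arm.state();print(s["contact_force"],s["moment"],s["grasp_force"],s["finger_gap"])
```

```text
t 5.05 pos [ 0.6526 -0.0388  0.1346] yaw 2.046 q6 -0.54 tilt [-0.0012  0.0007]
  wz -0.792 then dx -0.4 dy -0.0 dz 0.6 ; n>=6.3
[  3.55263042   2.0027343  -13.79892507] [ 0.30407342 -0.85969669 -0.13276042] 62.36694931983948 0.1437722449955152
```

Turning with the knob. Continue to loose (wz −0.8 more, with dz +1.5 to relieve the pull).

{"name": "send_rows", "arguments": {"rows": [{"dx":0,"dy":0,"dz":1.5,"wx":0,"wy":0,"wz":-0.1},{"dx":0,"dy":0,"dz":0,"wx":0,"wy":0,"wz":-0.1},{"dx":0,"dy":0,"dz":0,"wx":0,"wy":0,"wz":-0.1},{"dx":0,"dy":0,"dz":0,"wx":0,"wy":0,"wz":-0.1},{"dx":0,"dy":0,"dz":0,"wx":0,"wy":0,"wz":-0.1},{"dx":0,"dy":0,"dz":0,"wx":0,"wy":0,"wz":-0.1},{"dx":0,"dy":0,"dz":0,"wx":0,"wy":0,"wz":-0.1},{"dx":0,"dy":0,"dz":0,"wx":0,"wy":0,"wz":-0.08},{"dx":0,"dy":0,"dz":0,"wx":0,"wy":0,"wz":0}]}}

```text
time_s: 5.8
position: [0.653, -0.0384, 0.1345]
tool_rot: [-0.495, -3.102, -0.002]
contact_force: [1.9, 3.5, -5.4]
finger_gap: 0.15
grasp_force: 63.8
```

Run:
```python
from h import *
s=arm.state();print(s["contact_force"],s["moment"],s["grasp_force"],s["finger_gap"])
# remaining to far end: home (.6518,-.073) + .16 along rail
u=np.array([.0327,.9995]);h=np.array([.6518,-.073])
plan(*(h+.16*u),s["position"][2])
```

```text
[ 1.91593495  3.53806809 -5.36530148] [ 0.76395647 -0.37955489 -0.03757457] 63.80004644393921 0.14982278189817994
t 5.80 pos [ 0.653  -0.0384  0.1345] yaw 2.825 q6 -1.32 tilt [-0.0001  0.0012]
  wz 0.000 then dx 35.2 dy 120.3 dz -0.0 ; n>=3.0
```

{"name": "send_rows", "arguments": {"rows": [{"dx":3.5,"dy":12,"dz":0,"wx":0,"wy":0,"wz":0},{"dx":3.5,"dy":12,"dz":0,"wx":0,"wy":0,"wz":0},{"dx":3.5,"dy":12,"dz":0,"wx":0,"wy":0,"wz":0},{"dx":3.5,"dy":12,"dz":0,"wx":0,"wy":0,"wz":0},{"dx":3.5,"dy":12,"dz":0,"wx":0,"wy":0,"wz":0},{"dx":3.5,"dy":12,"dz":0,"wx":0,"wy":0,"wz":0},{"dx":3.5,"dy":12,"dz":0,"wx":0,"wy":0,"wz":0},{"dx":3.5,"dy":12,"dz":0,"wx":0,"wy":0,"wz":0},{"dx":3.5,"dy":12,"dz":0,"wx":0,"wy":0,"wz":0},{"dx":0,"dy":0,"dz":0,"wx":0,"wy":0,"wz":0}]}}

```text
time_s: 6.63
position: [0.6582, 0.0748, 0.1345]
tool_rot: [0.504, 3.099, 0.0]
contact_force: [3.8, 3.9, -8.9]
finger_gap: 0.15
grasp_force: 63.3
```

{"name": "send_rows", "arguments": {"rows": [{"dx":2,"dy":6,"dz":0,"wx":0,"wy":0,"wz":0},{"dx":1.5,"dy":5,"dz":0,"wx":0,"wy":0,"wz":0},{"dx":1,"dy":4,"dz":0,"wx":0,"wy":0,"wz":0},{"dx":0,"dy":0,"dz":0,"wx":0,"wy":0,"wz":0}]}}

```text
time_s: 6.97
position: [0.6586, 0.0861, 0.1345]
tool_rot: [0.503, 3.098, -0.008]
contact_force: [6.6, -14.4, -7.6]
finger_gap: 0.146
grasp_force: 63.6
```

{"name": "send_rows", "arguments": {"rows": [{"dx":0,"dy":0,"dz":0,"wx":0,"wy":0,"wz":0},{"dx":0,"dy":0,"dz":0,"wx":0,"wy":0,"wz":0},{"dx":0,"dy":0,"dz":0,"wx":0,"wy":0,"wz":0},{"dx":0,"dy":0,"dz":-20,"wx":0,"wy":0,"wz":0},{"dx":0,"dy":0,"dz":-35,"wx":0,"wy":0,"wz":0},{"dx":0,"dy":0,"dz":-35,"wx":0,"wy":0,"wz":0},{"dx":0,"dy":0,"dz":-35,"wx":0,"wy":0,"wz":0},{"dx":0,"dy":0,"dz":-35,"wx":0,"wy":0,"wz":0},{"dx":0,"dy":0,"dz":-30,"wx":0,"wy":0,"wz":0}], "claw": 0}}

```text
time_s: 7.72
position: [0.6577, 0.0893, 0.328]
tool_rot: [0.502, 3.099, 0.001]
contact_force: [0.7, 0.8, 0.3]
finger_gap: 0.998
grasp_force: 0.0
```

Run:
```python
from h import *
plan(.52,-.15,.33,np.pi)
```

```text
t 7.72 pos [0.6577 0.0893 0.328 ] yaw 2.821 q6 -1.12 tilt [0.0022 0.0004]
  wz -0.321 then dx 137.7 dy -239.3 dz -2.0 ; n>=6.6
```

{"name": "send_rows", "arguments": {"rows": [{"dx":0,"dy":0,"dz":0,"wx":0,"wy":0,"wz":-0.107},{"dx":0,"dy":0,"dz":0,"wx":0,"wy":0,"wz":-0.107},{"dx":0,"dy":0,"dz":0,"wx":0,"wy":0,"wz":-0.107},{"dx":28,"dy":-28,"dz":0,"wx":0,"wy":0,"wz":0},{"dx":28,"dy":-28,"dz":0,"wx":0,"wy":0,"wz":0},{"dx":28,"dy":-28,"dz":0,"wx":0,"wy":0,"wz":0},{"dx":28,"dy":-28,"dz":0,"wx":0,"wy":0,"wz":0},{"dx":28,"dy":-28,"dz":0,"wx":0,"wy":0,"wz":0},{"dx":28,"dy":-28,"dz":0,"wx":0,"wy":0,"wz":0},{"dx":28,"dy":-28,"dz":0,"wx":0,"wy":0,"wz":0}]}}

```text
time_s: 8.55
position: [0.4603, -0.1079, 0.3252]
tool_rot: [-0.001, 3.141, -0.0]
contact_force: [0.6, -1.4, 0.4]
finger_gap: 0.999
grasp_force: 0.0
```

{"name": "send_rows", "arguments": {"rows": [{"dx":28,"dy":-28,"dz":0,"wx":0,"wy":0,"wz":0},{"dx":28,"dy":-28,"dz":0,"wx":0,"wy":0,"wz":0},{"dx":28,"dy":-28,"dz":0,"wx":0,"wy":0,"wz":0},{"dx":0,"dy":0,"dz":0,"wx":0,"wy":0,"wz":0},{"dx":0,"dy":0,"dz":0,"wx":0,"wy":0,"wz":0}]}}

```text
time_s: 8.97
position: [0.3768, -0.1924, 0.3254]
tool_rot: [0.006, 3.14, -0.001]
contact_force: [0.6, 0.5, 0.2]
finger_gap: 0.997
grasp_force: 0.0
```

Run:
```python
from h import *
plan(.38,-.2,.33,np.pi)
s=snap("wrist","w3.png")
cv2.imwrite("pics/w3b.png",cv2.resize(cv2.cvtColor(s["color"],cv2.COLOR_RGB2BGR),(800,600),interpolation=cv2.INTER_CUBIC))
```

```text
t 8.97 pos [ 0.3768 -0.1924  0.3254] yaw 3.138 q6 -2.04 tilt [ 0.0013 -0.0005]
  wz -0.004 then dx -3.2 dy -7.6 dz -4.6 ; n>=0.2
```

View pics/w3b.png

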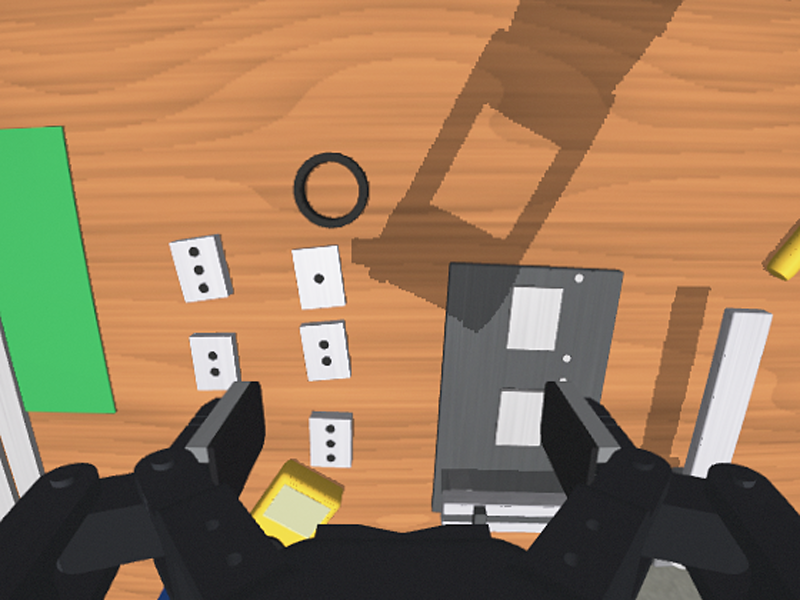

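```bash
cat >> h.py <<'E'
def rects(s,z,thr=200,amin=500,roi=None):
    c=s["color"].astype(int);m=((c.min(2)>thr)&(c.max(2)-c.min(2)<25)).astype(np.uint8)
    if roi is not None: k=np.zeros_like(m);k[roi[1]:roi[3],roi[0]:roi[2]]=1;m*=k
    m=cv2.morphologyEx(m,cv2.MORPH_CLOSE,np.ones((3,3)))
    out=[]
    for q in cv2.findContours(m,cv2.RETR_EXTERNAL,cv2.CHAIN_APPROX_NONE)[0]:
        if cv2.contourArea(q)<amin: continue
        w=np.array([pt(s,u,v,z)[:2]*1000 for u,v in q[:,0]],np.float32)
        (cx,cy),(a,b),t=cv2.minAreaRect(w)
        if a<b:a,b,t=b,a,t+90
        t=(t+90)%180-90
        M=cv2.moments(q);out.append((round(M["m10"]/M["m00"]),round(M["m01"]/M["m00"]),round(cx,1),round(cy,1),round(a,1),round(b,1),round(np.radians(t),3)))
    return out
E
python3 - <<'E'
from h import *
s=load("w3")
c=s["color"]
for p in[(213,350),(213,362),(221,372),(324,370),(310,335),(536,318),(510,420),(350,365),(237,350)]:print(p,c[int(p[1]*.7),int(p[0]*.7)])
for thr in(185,200):
  for z in(.012,.020):
    print(thr,z)
    for r in rects(s,z,thr,roi=(110,150,380,330)):print(r)
E
```

```text
(213, 350) [233 232 236]
(213, 362) [234 233 238]
(221, 372) [211 208 217]
(324, 370) [232 231 235]
(310, 335) [234 234 237]
(536, 318) [223 222 224]
(510, 420) [219 218 220]
(350, 365) [103 104 112]
(237, 350) [ 93  94 100]
185 0.012
(231, 310, 599.8, -271.5, 59.5, 43.6, np.float64(-0.038))
(364, 293, 570.6, -68.8, 63.8, 47.2, np.float64(-0.014))
(149, 253, 506.4, -387.0, 57.8, 43.1, np.float64(0.014))
(227, 246, 493.7, -271.5, 59.4, 43.3, np.float64(0.09))
(368, 223, 458.5, -69.9, 64.3, 35.2, np.float64(-0.006))
(223, 194, 416.3, -273.8, 59.0, 43.1, np.float64(0.1))
(139, 188, 407.7, -390.1, 59.4, 44.1, np.float64(0.136))
185 0.02
(231, 310, 594.4, -270.1, 58.4, 42.8, np.float64(-0.038))
(364, 293, 565.9, -71.0, 62.6, 46.3, np.float64(-0.014))
(149, 253, 502.8, -383.5, 56.8, 42.3, np.float64(0.014))
(227, 246, 490.3, -270.1, 58.4, 42.5, np.float64(0.09))
(368, 223, 455.7, -72.1, 63.1, 34.6, np.float64(-0.006))
(223, 194, 414.3, -272.3, 57.9, 42.3, np.float64(0.1))
(139, 188, 405.9, -386.5, 58.4, 43.3, np.float64(0.136))
200 0.012
(231, 310, 599.9, -272.1, 59.2, 41.6, np.float64(-0.039))
(364, 293, 570.6, -68.4, 63.8, 46.4, np.float64(-0.014))
(149, 253, 506.4, -386.9, 57.7, 42.9, np.float64(0.011))
(227, 246, 493.7, -271.4, 59.4, 43.3, np.float64(0.094))
(368, 223, 458.5, -69.9, 64.2, 35.2, np.float64(-0.006))
(223, 194, 416.3, -273.8, 58.9, 43.1, np.float64(0.099))
(139, 188, 407.8, -390.2, 59.4, 44.0, np.float64(0.131))
200 0.02
(231, 310, 594.6, -270.7, 58.2, 40.9, np.float64(-0.039))
(364, 293, 565.9, -70.7, 62.6, 45.6, np.float64(-0.014))
(149, 253, 502.8, -383.5, 56.7, 42.1, np.float64(0.011))
(227, 246, 490.3, -270.0, 58.3, 42.5, np.float64(0.094))
(368, 223, 455.7, -72.1, 63.1, 34.6, np.float64(-0.006))
(223, 194, 414.3, -272.3, 57.8, 42.3, np.float64(0.099))
(139, 188, 406.0, -386.6, 58.3, 43.2, np.float64(0.131))
```

Run:
```python
from h import *
s=load("w3")
for thr in(150,185):print(rects(s,.02,thr,roi=(340,190,400,255)))
t=load("top0")
plan(.4935,-.2715,.1,np.pi+.092)
```

```text
[(374, 223, 456.1, -65.0, 63.7, 48.0, np.float64(-0.046))]
[(374, 222, 455.9, -65.2, 63.2, 46.7, np.float64(-0.045))]
t 9.02 pos [ 0.3778 -0.1917  0.3253] yaw 3.140 q6 -2.04 tilt [ 0.0014 -0.0002]
  wz -0.094 then dx -107.9 dy -90.1 dz 225.3 ; n>=6.4
```

{"name": "send_rows", "arguments": {"rows": [{"dx":0,"dy":0,"dz":0,"wx":0,"wy":0,"wz":-0.094},{"dx":-13.5,"dy":-11.3,"dz":28,"wx":0,"wy":0,"wz":0},{"dx":-13.5,"dy":-11.3,"dz":28,"wx":0,"wy":0,"wz":0},{"dx":-13.5,"dy":-11.3,"dz":28,"wx":0,"wy":0,"wz":0},{"dx":-13.5,"dy":-11.3,"dz":28,"wx":0,"wy":0,"wz":0},{"dx":-13.5,"dy":-11.3,"dz":28,"wx":0,"wy":0,"wz":0},{"dx":-13.5,"dy":-11.3,"dz":28,"wx":0,"wy":0,"wz":0},{"dx":-13.5,"dy":-11.3,"dz":28,"wx":0,"wy":0,"wz":0},{"dx":-13.5,"dy":-11.3,"dz":28,"wx":0,"wy":0,"wz":0},{"dx":0,"dy":0,"dz":0,"wx":0,"wy":0,"wz":0}]}}

```text
time_s: 9.85
position: [0.4951, -0.2697, 0.0953]
tool_rot: [0.151, -3.134, -0.005]
contact_force: [-0.6, 0.1, 0.1]
finger_gap: 1.0
grasp_force: 0.0
```

Run:
```python
from h import *
plan(.4935,-.2715,.011,np.pi+.092)
s=snap("wrist","w4.png");print(rects(s,.012,200,300))
```

```text
t 9.85 pos [ 0.4951 -0.2697  0.0953] yaw -3.045 q6 -2.17 tilt [-0.0046  0.0028]
  wz 0.005 then dx 1.8 dy -1.6 dz 84.3 ; n>=2.0
[(268, 342, 595.9, -270.7, 50.9, 44.5, np.float64(-0.035)), (538, 317, 560.6, -61.4, 49.7, 42.9, np.float64(1.492)), (103, 305, 578.8, -391.1, 42.0, 31.8, np.float64(-1.378)), (553, 221, 472.9, -80.5, 39.0, 13.2, np.float64(0.341)), (111, 219, 506.5, -387.3, 59.5, 43.2, np.float64(0.015)), (281, 92, 417.9, -274.6, 57.8, 42.8, np.float64(0.099)), (100, 64, 406.6, -390.6, 60.7, 44.3, np.float64(0.138))]
```

{"name": "send_rows", "arguments": {"rows": [{"dx":1.8,"dy":-1.6,"dz":28,"wx":0,"wy":0,"wz":0.005},{"dx":0,"dy":0,"dz":28,"wx":0,"wy":0,"wz":0},{"dx":0,"dy":0,"dz":18,"wx":0,"wy":0,"wz":0},{"dx":0,"dy":0,"dz":10,"wx":0,"wy":0,"wz":0},{"dx":0,"dy":0,"dz":0,"wx":0,"wy":0,"wz":0},{"dx":0,"dy":0,"dz":0,"wx":0,"wy":0,"wz":0}]}}

```text
time_s: 10.4
position: [0.493, -0.2724, 0.0179]
tool_rot: [-0.143, 3.138, -0.0]
contact_force: [-0.3, -0.0, -0.3]
finger_gap: 1.0
grasp_force: 0.0
```

{"name": "send_rows", "arguments": {"rows": [{"dx":0,"dy":0,"dz":0,"wx":0,"wy":0,"wz":0},{"dx":0,"dy":0,"dz":0,"wx":0,"wy":0,"wz":0},{"dx":0,"dy":0,"dz":0,"wx":0,"wy":0,"wz":0},{"dx":0,"dy":0,"dz":0,"wx":0,"wy":0,"wz":0},{"dx":0,"dy":0,"dz":0,"wx":0,"wy":0,"wz":0},{"dx":0,"dy":0,"dz":0,"wx":0,"wy":0,"wz":0}], "claw": 1, "squeeze": 40}}

```text
time_s: 10.9
position: [0.4929, -0.2731, 0.0181]
tool_rot: [-0.141, 3.137, -0.001]
contact_force: [-1.2, 0.5, 10.9]
finger_gap: 0.49
grasp_force: 39.1
```

Run:
```python
from h import *
s=arm.state();print(s["contact_force"],s["grasp_force"],s["finger_gap"]*85,arm.tip_extent)
plan(.4563,-.0655,.15,np.pi-.04)
```

```text
[-1.22072908  0.48454466 10.89891721] 39.10145938396454 41.66992839149094 0.011
t 10.90 pos [ 0.4929 -0.2731  0.0181] yaw -3.052 q6 -2.17 tilt [ 0.0013 -0.0006]
  wz 0.130 then dx 44.9 dy 206.0 dz -131.9 ; n>=6.0
```

{"name": "send_rows", "arguments": {"rows": [{"dx":0,"dy":0,"dz":0,"wx":0,"wy":0,"wz":0},{"dx":0,"dy":0,"dz":0,"wx":0,"wy":0,"wz":0},{"dx":0,"dy":0,"dz":0,"wx":0,"wy":0,"wz":0},{"dx":0,"dy":0,"dz":6,"wx":0,"wy":0,"wz":0},{"dx":0,"dy":0,"dz":0,"wx":0,"wy":0,"wz":0},{"dx":0,"dy":0,"dz":0,"wx":0,"wy":0,"wz":0}], "claw": 0.2}}

```text
time_s: 11.4
position: [0.4919, -0.2726, 0.0102]
tool_rot: [0.142, -3.137, -0.001]
contact_force: [-0.0, 0.5, -0.2]
finger_gap: 0.797
grasp_force: 0.0
```

{"name": "send_rows", "arguments": {"rows": [{"dx":0,"dy":0,"dz":0,"wx":0,"wy":0,"wz":0},{"dx":0,"dy":0,"dz":0,"wx":0,"wy":0,"wz":0},{"dx":0,"dy":0,"dz":0,"wx":0,"wy":0,"wz":0},{"dx":0,"dy":0,"dz":0,"wx":0,"wy":0,"wz":0},{"dx":0,"dy":0,"dz":0,"wx":0,"wy":0,"wz":0}], "claw": 1, "squeeze": 40}}

```text
time_s: 11.82
position: [0.4924, -0.2728, 0.011]
tool_rot: [-0.142, 3.138, -0.0]
contact_force: [-0.9, 0.4, 3.9]
finger_gap: 0.499
grasp_force: 41.1
```

Run:
```python
from h import *
s=arm.state();print(s["contact_force"],s["grasp_force"],s["finger_gap"]*85,arm.tip_extent)
plan(.4563,-.0655,.1,np.pi-.04)
```

```text
[-0.94259615  0.40612078  3.88527191] 41.13179326057434 42.439652633882034 0.011
t 11.82 pos [ 0.4924 -0.2728  0.011 ] yaw -3.051 q6 -2.17 tilt [ 0.0001 -0.    ]
  wz 0.130 then dx 44.3 dy 205.7 dz -89.0 ; n>=5.5
```

{"name": "send_rows", "arguments": {"rows": [{"dx":0,"dy":0,"dz":-15,"wx":0,"wy":0,"wz":0},{"dx":0,"dy":0,"dz":-35,"wx":0,"wy":0,"wz":0.065},{"dx":0,"dy":0,"dz":-35,"wx":0,"wy":0,"wz":0.065},{"dx":7.6,"dy":34.3,"dz":0,"wx":0,"wy":0,"wz":0},{"dx":7.6,"dy":34.3,"dz":0,"wx":0,"wy":0,"wz":0},{"dx":7.6,"dy":34.3,"dz":0,"wx":0,"wy":0,"wz":0},{"dx":7.6,"dy":34.3,"dz":0,"wx":0,"wy":0,"wz":0},{"dx":7.6,"dy":34.3,"dz":0,"wx":0,"wy":0,"wz":0},{"dx":7.6,"dy":34.3,"dz":0,"wx":0,"wy":0,"wz":0},{"dx":0,"dy":0,"dz":0,"wx":0,"wy":0,"wz":0}]}}

```text
time_s: 12.65
position: [0.4527, -0.061, 0.0955]
tool_rot: [-0.059, -3.139, -0.002]
contact_force: [0.1, 0.5, -0.9]
finger_gap: 0.503
grasp_force: 41.2
```

{"name": "send_rows", "arguments": {"rows": [{"dx":0,"dy":0,"dz":0,"wx":0,"wy":0,"wz":0},{"dx":0,"dy":0,"dz":0,"wx":0,"wy":0,"wz":0}]}}

```text
time_s: 12.82
position: [0.4553, -0.0654, 0.0959]
tool_rot: [0.061, 3.14, -0.0]
contact_force: [-0.1, -0.7, -1.6]
finger_gap: 0.502
grasp_force: 41.2
```

Run:
```python
from h import *
s=arm.state();print(s["contact_force"],s["grasp_force"],s["finger_gap"]*85)
plan(.455,-.0655,.0315,np.pi-.04)
s=snap("wrist","w5.png");print(rects(s,arm.state()["position"][2]+.001,200,300),rects(s,.02,180,300))
cv2.imwrite("pics/w5b.png",cv2.resize(cv2.cvtColor(s["color"],cv2.COLOR_RGB2BGR),(800,600),interpolation=cv2.INTER_CUBIC))
```

```text
[-0.08888567 -0.70124005 -1.58033012] 41.16781175136566 42.65169044396018
t 12.82 pos [ 0.4553 -0.0654  0.0959] yaw 3.103 q6 -1.68 tilt [ 0.0006 -0.0003]
  wz 0.001 then dx 0.3 dy -0.1 dz 64.4 ; n>=1.5
[(26, 368, 500.2, -198.0, 24.1, 11.8, np.float64(-0.96)), (281, 355, 496.1, -67.4, 30.1, 17.7, np.float64(1.531)), (327, 244, 449.0, -45.9, 40.2, 5.0, np.float64(-0.003)), (307, 248, 446.8, -54.6, 36.4, 7.0, np.float64(-0.038)), (8, 191, 406.9, -176.5, 32.9, 11.0, np.float64(-0.276))] [(26, 368, 569.0, -277.0, 38.3, 18.9, np.float64(-0.977)), (282, 290, 515.3, -67.8, 122.6, 68.7, np.float64(-0.038)), (283, 195, 435.9, -64.1, 46.9, 22.5, np.float64(1.533)), (8, 191, 420.5, -243.1, 52.8, 17.5, np.float64(-0.276))]
```

View pics/w5b.png

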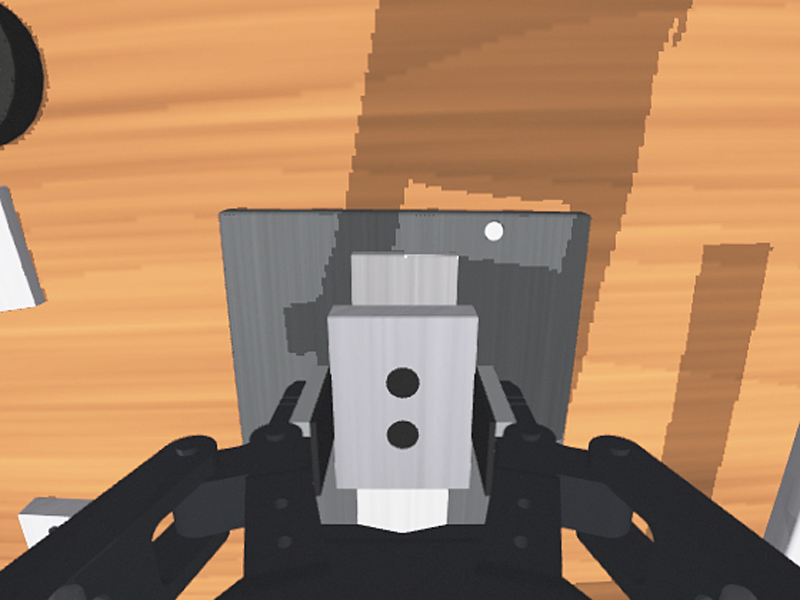

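Run:
```python
from h import *
s=load("w5");f=lambda u,v,z:np.round(pt(s,u*.7,v*.7,z)*1000,1)
print("plate",[f(*p,.0969) for p in[(328,317),(477,317),(336,488),(470,488)]]);print("seat",[f(*p,.02) for p in[(352,255),(458,256),(352,300),(458,300)]])
```

```text
plate [array([426.9, -86.2,  96.9]), array([428.6, -43. ,  96.9]), array([486.3, -88.7,  96.9]), array([488. , -44.6,  96.9])]
seat [array([424.2, -86.8,  20. ]), array([426.4, -39.9,  20. ]), array([444.9, -88.2,  20. ]), array([446.7, -40. ,  20. ])]
```

{"name": "send_rows", "arguments": {"rows": [{"dx":0.5,"dy":0.5,"dz":25,"wx":0,"wy":0,"wz":0},{"dx":0,"dy":0,"dz":20,"wx":0,"wy":0,"wz":0},{"dx":0,"dy":0,"dz":12,"wx":0,"wy":0,"wz":0},{"dx":0,"dy":0,"dz":5,"wx":0,"wy":0,"wz":0},{"dx":0,"dy":0,"dz":0,"wx":0,"wy":0,"wz":0},{"dx":0,"dy":0,"dz":1.5,"wx":0,"wy":0,"wz":0},{"dx":0,"dy":0,"dz":0,"wx":0,"wy":0,"wz":0}]}}

```text
time_s: 13.45
position: [0.4551, -0.0654, 0.0327]
tool_rot: [0.064, 3.14, -0.0]
contact_force: [0.2, 0.7, -0.5]
finger_gap: 0.5
grasp_force: 41.2
```

{"name": "send_rows", "arguments": {"rows": [{"dx":0,"dy":0,"dz":1,"wx":0,"wy":0,"wz":0},{"dx":0,"dy":0,"dz":0.7,"wx":0,"wy":0,"wz":0},{"dx":0,"dy":0,"dz":0,"wx":0,"wy":0,"wz":0},{"dx":0,"dy":0,"dz":0,"wx":0,"wy":0,"wz":0}]}}

```text
time_s: 13.78
position: [0.4548, -0.0649, 0.0309]
tool_rot: [0.062, 3.14, -0.0]
contact_force: [0.4, -0.1, 1.5]
finger_gap: 0.5
grasp_force: 41.4
```

{"name": "send_rows", "arguments": {"rows": [{"dx":0,"dy":0,"dz":0,"wx":0,"wy":0,"wz":0},{"dx":0,"dy":0,"dz":0,"wx":0,"wy":0,"wz":0},{"dx":0,"dy":0,"dz":0,"wx":0,"wy":0,"wz":0},{"dx":0,"dy":0,"dz":-10,"wx":0,"wy":0,"wz":0},{"dx":0,"dy":0,"dz":-25,"wx":0,"wy":0,"wz":0},{"dx":0,"dy":0,"dz":-30,"wx":0,"wy":0,"wz":0},{"dx":0,"dy":0,"dz":-30,"wx":0,"wy":0,"wz":0},{"dx":0,"dy":0,"dz":-30,"wx":0,"wy":0,"wz":0},{"dx":0,"dy":0,"dz":-25,"wx":0,"wy":0,"wz":0},{"dx":0,"dy":0,"dz":0,"wx":0,"wy":0,"wz":0}], "claw": 0}}

```text
time_s: 14.62
position: [0.4572, -0.0652, 0.1859]
tool_rot: [0.062, 3.133, -0.002]
contact_force: [2.0, -0.8, -1.0]
finger_gap: 0.997
grasp_force: 0.0
```

Run:
```python
from h import *
plan(.5065,-.387,.1,np.pi+.015)
s=snap("wrist","w6.png");print(rects(s,.032,140,300))
t=snap("top","t6.png");print([r for r in rects(t,.012,170,60) if 390<r[2]<620 and -430<r[3]<-40])
```

```text
t 14.62 pos [ 0.4572 -0.0652  0.1859] yaw 3.102 q6 -1.68 tilt [ 0.008  -0.0011]
  wz -0.055 then dx -44.5 dy -322.5 dz 85.9 ; n>=8.1
[(468, 413, 728.3, 143.5, 56.3, 19.1, np.float64(1.464)), (92, 311, 577.6, -259.2, 41.6, 41.0, np.float64(1.546)), (11, 319, 582.6, -352.3, 66.4, 32.9, np.float64(-0.331)), (281, 294, 559.2, -69.9, 61.5, 45.9, np.float64(-0.044)), (499, 244, 526.7, 138.3, 179.6, 46.3, np.float64(-0.045)), (282, 189, 454.4, -64.9, 62.3, 45.7, np.float64(-0.039)), (61, 155, 415.1, -257.8, 55.1, 40.7, np.float64(0.098))]
[(450, 250, 405.9, -389.9, 59.6, 42.5, np.float64(0.138)), (447, 216, 506.4, -387.8, 56.0, 43.4, np.float64(-0.03)), (339, 198, 567.7, -73.2, 59.6, 44.4, np.float64(-0.039)), (407, 186, 595.9, -273.4, 56.6, 41.3, np.float64(-0.031)), (446, 186, 593.7, -389.1, 58.7, 42.4, np.float64(0.187))]
```

{"name": "send_rows", "arguments": {"rows": [{"dx":0,"dy":0,"dz":0,"wx":0,"wy":0,"wz":-0.055},{"dx":-5,"dy":-36,"dz":0,"wx":0,"wy":0,"wz":0},{"dx":-5,"dy":-36,"dz":0,"wx":0,"wy":0,"wz":0},{"dx":-5,"dy":-36,"dz":0,"wx":0,"wy":0,"wz":0},{"dx":-5,"dy":-36,"dz":0,"wx":0,"wy":0,"wz":0},{"dx":-5,"dy":-36,"dz":0,"wx":0,"wy":0,"wz":0},{"dx":-5,"dy":-36,"dz":0,"wx":0,"wy":0,"wz":0},{"dx":-5,"dy":-36,"dz":0,"wx":0,"wy":0,"wz":0},{"dx":-5,"dy":-36,"dz":0,"wx":0,"wy":0,"wz":0},{"dx":-5,"dy":-34,"dz":0,"wx":0,"wy":0,"wz":0}]}}

```text
time_s: 15.55
position: [0.5034, -0.3876, 0.1788]
tool_rot: [0.023, -3.139, -0.003]
contact_force: [0.8, 0.2, 0.1]
finger_gap: 1.0
grasp_force: 0.0
```

{"name": "send_rows", "arguments": {"rows": [{"dx":0,"dy":0,"dz":35,"wx":0,"wy":0,"wz":0},{"dx":0,"dy":0,"dz":35,"wx":0,"wy":0,"wz":0},{"dx":0,"dy":0,"dz":20,"wx":0,"wy":0,"wz":0},{"dx":0,"dy":0,"dz":0,"wx":0,"wy":0,"wz":0},{"dx":0,"dy":0,"dz":0,"wx":0,"wy":0,"wz":0}]}}

```text
time_s: 15.97
position: [0.5031, -0.3851, 0.0886]
tool_rot: [0.024, -3.138, -0.004]
contact_force: [0.1, 0.6, 0.9]
finger_gap: 0.996
grasp_force: 0.0
```

Run:
```python
from h import *
plan(.5065,-.387,.011,np.pi+.015)
s=snap("wrist","w7.png");print(rects(s,.012,90,300))
```

```text
t 15.97 pos [ 0.5031 -0.3851  0.0886] yaw -3.126 q6 -2.24 tilt [-0.0036  0.0028]
  wz 0.000 then dx -3.4 dy -1.9 dz 77.6 ; n>=1.9
[(455, 310, 567.0, -257.5, 30.4, 11.8, np.float64(1.147)), (273, 332, 589.7, -390.5, 62.5, 43.3, np.float64(0.191)), (413, 295, 554.2, -290.2, 54.0, 13.0, np.float64(0.533)), (150, 295, 557.1, -478.5, 54.1, 12.9, np.float64(-0.501)), (278, 225, 505.0, -387.2, 61.6, 43.8, np.float64(0.015)), (461, 91, 417.9, -277.9, 58.8, 45.7, np.float64(0.095)), (279, 65, 406.4, -388.4, 61.1, 44.7, np.float64(0.137))]
```

{"name": "send_rows", "arguments": {"rows": [{"dx":-2.6,"dy":-2,"dz":28,"wx":0,"wy":0,"wz":0},{"dx":0,"dy":0,"dz":28,"wx":0,"wy":0,"wz":0},{"dx":0,"dy":0,"dz":15,"wx":0,"wy":0,"wz":0},{"dx":0,"dy":0,"dz":7,"wx":0,"wy":0,"wz":0},{"dx":0,"dy":0,"dz":0,"wx":0,"wy":0,"wz":0},{"dx":0,"dy":0,"dz":0,"wx":0,"wy":0,"wz":0}]}}

```text
time_s: 16.52
position: [0.5079, -0.3886, 0.0141]
tool_rot: [-0.024, 3.14, -0.002]
contact_force: [0.1, -0.2, 0.1]
finger_gap: 0.999
grasp_force: 0.0
```

{"name": "send_rows", "arguments": {"rows": [{"dx":0,"dy":0,"dz":0,"wx":0,"wy":0,"wz":0},{"dx":0,"dy":0,"dz":0,"wx":0,"wy":0,"wz":0},{"dx":0,"dy":0,"dz":0,"wx":0,"wy":0,"wz":0},{"dx":0,"dy":0,"dz":0,"wx":0,"wy":0,"wz":0},{"dx":0,"dy":0,"dz":0,"wx":0,"wy":0,"wz":0},{"dx":0,"dy":0,"dz":0,"wx":0,"wy":0,"wz":0}], "claw": 1, "squeeze": 40}}

```text
time_s: 17.02
position: [0.5075, -0.3884, 0.0139]
tool_rot: [-0.024, 3.14, -0.001]
contact_force: [-1.3, 2.1, 7.7]
finger_gap: 0.497
grasp_force: 40.3
```

Run:
```python
from h import *
s=arm.state();print(s["contact_force"],s["grasp_force"],s["finger_gap"]*85)
plan(.4563,-.0655,.13,np.pi-.04)
```

```text
[-1.32019112  2.11990259  7.66261964] 40.33802926540375 42.25501417566834
t 17.02 pos [ 0.5075 -0.3884  0.0139] yaw -3.126 q6 -2.24 tilt [ 0.0011 -0.0008]
  wz 0.055 then dx 64.1 dy 320.6 dz -116.1 ; n>=8.3
```

{"name": "send_rows", "arguments": {"rows": [{"dx":0,"dy":0,"dz":-12,"wx":0,"wy":0,"wz":0},{"dx":0,"dy":0,"dz":-35,"wx":0,"wy":0,"wz":0.03},{"dx":0,"dy":0,"dz":-35,"wx":0,"wy":0,"wz":0.025},{"dx":0,"dy":0,"dz":-25,"wx":0,"wy":0,"wz":0},{"dx":7,"dy":35,"dz":0,"wx":0,"wy":0,"wz":0},{"dx":7,"dy":35,"dz":0,"wx":0,"wy":0,"wz":0},{"dx":7,"dy":35,"dz":0,"wx":0,"wy":0,"wz":0},{"dx":7,"dy":35,"dz":0,"wx":0,"wy":0,"wz":0},{"dx":7,"dy":35,"dz":0,"wx":0,"wy":0,"wz":0},{"dx":7,"dy":35,"dz":0,"wx":0,"wy":0,"wz":0}]}}

```text
time_s: 17.85
position: [0.4729, -0.1752, 0.1205]
tool_rot: [0.063, 3.14, -0.0]
contact_force: [0.8, 0.5, -1.0]
finger_gap: 0.498
grasp_force: 41.4
```

{"name": "send_rows", "arguments": {"rows": [{"dx":7,"dy":35,"dz":0,"wx":0,"wy":0,"wz":0},{"dx":7,"dy":35,"dz":0,"wx":0,"wy":0,"wz":0},{"dx":7,"dy":35,"dz":0,"wx":0,"wy":0,"wz":0},{"dx":0,"dy":5,"dz":0,"wx":0,"wy":0,"wz":0},{"dx":0,"dy":0,"dz":0,"wx":0,"wy":0,"wz":0},{"dx":0,"dy":0,"dz":0,"wx":0,"wy":0,"wz":0}]}}

```text
time_s: 18.35
position: [0.4574, -0.0659, 0.1203]
tool_rot: [0.06, 3.14, -0.001]
contact_force: [0.1, -0.8, -0.7]
finger_gap: 0.496
grasp_force: 41.5
```

Run:
```python
from h import *
s=arm.state();print(s["contact_force"],s["grasp_force"],s["finger_gap"]*85)
plan(.4565,-.0653,.046,np.pi-.04)
s=snap("wrist","w8.png")
z=s["W"][2,3]
cv2.imwrite("pics/w8b.png",cv2.resize(cv2.cvtColor(s["color"],cv2.COLOR_RGB2BGR),(800,600),interpolation=cv2.INTER_CUBIC))
```

```text
[ 0.14351013 -0.78059588 -0.65065444] 41.46267771720886 42.170951708869865
t 18.35 pos [ 0.4574 -0.0659  0.1203] yaw 3.103 q6 -1.68 tilt [ 0.0014 -0.0005]
  wz 0.002 then dx 0.9 dy 0.6 dz 74.3 ; n>=1.8
```

View pics/w8b.png

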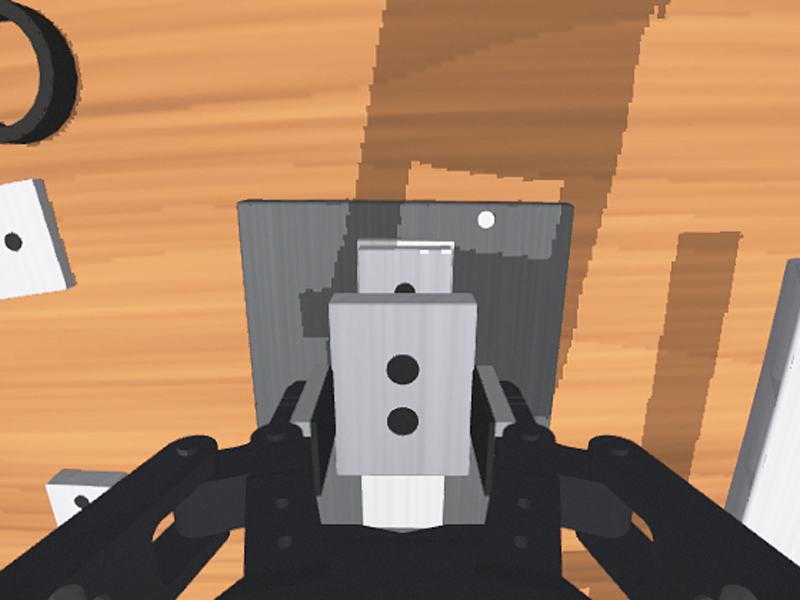

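Run:
```python
from h import *
s=load("w8");f=lambda u,v,z:np.round(pt(s,u*.7,v*.7,z)*1000,1)
P=[f(*p,.1183) for p in[(329,303),(477,304),(337,474),(469,474)]];print("plate",P,np.mean(P,0));print("lower",[f(*p,.032) for p in[(358,247),(453,247),(358,290),(453,290)]],"seat front",f(405,240,.02))
```

```text
plate [array([425.7, -86.6, 118.3]), array([427.6, -43.1, 118.3]), array([485.1, -89. , 118.3]), array([486.8, -45.1, 118.3])] [456.3  -65.95 118.3 ]
lower [array([425. , -85.7,  32. ]), array([426.7, -41.4,  32. ]), array([445.8, -87. ,  32. ]), array([447.5, -41.6,  32. ])] seat front [424.6 -63.7  20. ]
```

{"name": "send_rows", "arguments": {"rows": [{"dx":0,"dy":0.8,"dz":30,"wx":0,"wy":0,"wz":0},{"dx":0,"dy":0,"dz":25,"wx":0,"wy":0,"wz":0},{"dx":0,"dy":0,"dz":12,"wx":0,"wy":0,"wz":0},{"dx":0,"dy":0,"dz":5,"wx":0,"wy":0,"wz":0},{"dx":0,"dy":0,"dz":0,"wx":0,"wy":0,"wz":0},{"dx":0,"dy":0,"dz":0.5,"wx":0,"wy":0,"wz":0},{"dx":0,"dy":0,"dz":0,"wx":0,"wy":0,"wz":0}]}}

```text
time_s: 18.98
position: [0.4575, -0.0658, 0.0476]
tool_rot: [0.064, 3.14, -0.0]
contact_force: [0.1, -0.6, -1.3]
finger_gap: 0.497
grasp_force: 41.5
```

{"name": "send_rows", "arguments": {"rows": [{"dx":0,"dy":0,"dz":1,"wx":0,"wy":0,"wz":0},{"dx":0,"dy":0,"dz":0.5,"wx":0,"wy":0,"wz":0},{"dx":0,"dy":0,"dz":0,"wx":0,"wy":0,"wz":0},{"dx":0,"dy":0,"dz":0,"wx":0,"wy":0,"wz":0}]}}

```text
time_s: 19.32
position: [0.4571, -0.0651, 0.0459]
tool_rot: [0.062, 3.14, -0.0]
contact_force: [0.4, -1.4, 1.4]
finger_gap: 0.501
grasp_force: 41.6
```

Contact. Release, rise, then look at the stack and head for the timer.

{"name": "send_rows", "arguments": {"rows": [{"dx":0,"dy":0,"dz":0,"wx":0,"wy":0,"wz":0},{"dx":0,"dy":0,"dz":0,"wx":0,"wy":0,"wz":0},{"dx":0,"dy":0,"dz":0,"wx":0,"wy":0,"wz":0},{"dx":0,"dy":0,"dz":-10,"wx":0,"wy":0,"wz":0},{"dx":0,"dy":0,"dz":-30,"wx":0,"wy":0,"wz":0},{"dx":0,"dy":0,"dz":-35,"wx":0,"wy":0,"wz":0},{"dx":0,"dy":0,"dz":-35,"wx":0,"wy":0,"wz":0},{"dx":0,"dy":0,"dz":-35,"wx":0,"wy":0,"wz":0},{"dx":0,"dy":0,"dz":-35,"wx":0,"wy":0,"wz":0},{"dx":0,"dy":0,"dz":0,"wx":0,"wy":0,"wz":0}], "claw": 0}}

```text
time_s: 20.15
position: [0.4601, -0.0655, 0.2327]
tool_rot: [0.062, 3.131, -0.002]
contact_force: [1.3, 0.3, 0.9]
finger_gap: 1.001
grasp_force: 0.0
```

Run:
```python
from h import *
t=snap("top","t9.png")
print([r for r in rects(t,.036,170,60) if 420<r[2]<620 and 270<r[3]<370],[r for r in rects(t,.044,150,60) if 420<r[2]<500 and -120<r[3]<-20])
plan(.44,.32,.22,np.pi)
s=snap("wrist","w9.png");print([r for r in rects(s,.044,140,300) if abs(r[2]-456)<20])
```

```text
[(205, 216, 526.4, 322.9, 63.0, 44.3, np.float64(0.224))] []
t 20.20 pos [ 0.459  -0.0653  0.2297] yaw 3.102 q6 -1.68 tilt [ 0.0076 -0.0011]
  wz -0.040 then dx 19.0 dy 385.3 dz 9.7 ; n>=9.3
[(282, 179, 453.4, -65.0, 63.0, 43.8, np.float64(-0.039))]
```

{"name": "send_rows", "arguments": {"rows": [{"dx":0,"dy":0,"dz":0,"wx":0,"wy":0,"wz":-0.088},{"dx":0,"dy":0,"dz":0,"wx":0,"wy":0,"wz":-0.088},{"dx":0,"dy":0,"dz":0,"wx":0,"wy":0,"wz":-0.088}]}}

```text
time_s: 20.5
position: [0.4556, -0.0648, 0.2242]
tool_rot: [0.358, -3.118, -0.001]
contact_force: [0.2, 0.9, -0.3]
finger_gap: 0.999
grasp_force: 0.0
```

{"name": "send_rows", "arguments": {"rows": [{"dx":-15.2,"dy":36.4,"dz":0,"wx":0,"wy":0,"wz":0},{"dx":-15.2,"dy":36.4,"dz":0,"wx":0,"wy":0,"wz":0},{"dx":-15.2,"dy":36.4,"dz":0,"wx":0,"wy":0,"wz":0},{"dx":-15.2,"dy":36.4,"dz":0,"wx":0,"wy":0,"wz":0},{"dx":-15.2,"dy":36.4,"dz":0,"wx":0,"wy":0,"wz":0},{"dx":-15.2,"dy":36.4,"dz":0,"wx":0,"wy":0,"wz":0},{"dx":-15.2,"dy":36.4,"dz":0,"wx":0,"wy":0,"wz":0},{"dx":-15.2,"dy":36.4,"dz":0,"wx":0,"wy":0,"wz":0},{"dx":-15.2,"dy":36.4,"dz":0,"wx":0,"wy":0,"wz":0},{"dx":-15.2,"dy":36.4,"dz":0,"wx":0,"wy":0,"wz":0}]}}

```text
time_s: 21.33
position: [0.523, 0.3252, 0.2236]
tool_rot: [0.352, -3.119, 0.002]
contact_force: [0.9, -1.1, -0.3]
finger_gap: 1.002
grasp_force: 0.0
```

{"name": "send_rows", "arguments": {"rows": [{"dx":0,"dy":0,"dz":30,"wx":0,"wy":0,"wz":0},{"dx":0,"dy":0,"dz":30,"wx":0,"wy":0,"wz":0},{"dx":0,"dy":0,"dz":0,"wx":0,"wy":0,"wz":0},{"dx":0,"dy":0,"dz":0,"wx":0,"wy":0,"wz":0}]}}

```text
time_s: 21.67
position: [0.5221, 0.3225, 0.163]
tool_rot: [0.351, -3.116, 0.004]
contact_force: [-1.0, 0.0, 0.1]
finger_gap: 1.002
grasp_force: 0.0
```

Run:
```python
from h import *
plan(.526,.323,.02,np.pi+.224)
s=snap("wrist","w10.png")
for thr in(120,150,190):print([r for r in rects(s,.036,thr,300) if abs(r[2]-526)<40 and abs(r[3]-323)<40])
```

```text
t 21.67 pos [0.5221 0.3225 0.163 ] yaw -2.917 q6 -1.24 tilt [-0.0055 -0.0034]
  wz 0.000 then dx -3.9 dy -0.4 dz 143.0 ; n>=3.4
[(283, 206, 524.5, 323.8, 67.1, 45.4, np.float64(0.226))]
[(283, 209, 526.8, 324.3, 62.4, 45.3, np.float64(0.226))]
[(286, 202, 524.2, 323.6, 57.0, 45.1, np.float64(0.226))]
```

View pics/w10.png

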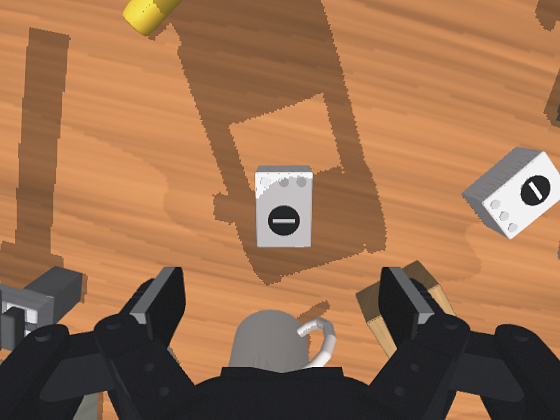

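{"name": "send_rows", "arguments": {"rows": [{"dx":-4.2,"dy":0.4,"dz":32,"wx":0,"wy":0,"wz":0},{"dx":0,"dy":0,"dz":35,"wx":0,"wy":0,"wz":0},{"dx":0,"dy":0,"dz":35,"wx":0,"wy":0,"wz":0},{"dx":0,"dy":0,"dz":30,"wx":0,"wy":0,"wz":0},{"dx":0,"dy":0,"dz":10,"wx":0,"wy":0,"wz":0},{"dx":0,"dy":0,"dz":0,"wx":0,"wy":0,"wz":0},{"dx":0,"dy":0,"dz":0,"wx":0,"wy":0,"wz":0}]}}

```text
time_s: 22.3
position: [0.5292, 0.3252, 0.0252]
tool_rot: [-0.35, 3.121, 0.001]
contact_force: [-0.1, -0.1, 0.6]
finger_gap: 1.003
grasp_force: 0.0
```

{"name": "send_rows", "arguments": {"rows": [{"dx":0,"dy":0,"dz":0,"wx":0,"wy":0,"wz":0},{"dx":0,"dy":0,"dz":0,"wx":0,"wy":0,"wz":0},{"dx":0,"dy":0,"dz":0,"wx":0,"wy":0,"wz":0},{"dx":0,"dy":0,"dz":0,"wx":0,"wy":0,"wz":0},{"dx":0,"dy":0,"dz":0,"wx":0,"wy":0,"wz":0},{"dx":0,"dy":0,"dz":0,"wx":0,"wy":0,"wz":0}], "claw": 1, "squeeze": 40}}

```text
time_s: 22.8
position: [0.529, 0.3255, 0.0254]
tool_rot: [-0.351, 3.12, 0.001]
contact_force: [-1.1, -1.6, 8.8]
finger_gap: 0.533
grasp_force: 40.8
```

Run:
```python
from h import *
s=arm.state();print(s["contact_force"],s["grasp_force"],s["finger_gap"]*85)
plan(.4563,-.0653,.2,np.pi-.04)
```

```text
[-1.10092364 -1.59462331  8.77367765] 40.80383062362671 45.30207943940473
t 22.80 pos [0.529  0.3255 0.0254] yaw -2.917 q6 -1.25 tilt [0.0021 0.0011]
  wz 0.264 then dx 57.0 dy -393.4 dz -174.6 ; n>=10.4
```

{"name": "send_rows", "arguments": {"rows": [{"dx":0,"dy":0,"dz":-15,"wx":0,"wy":0,"wz":0},{"dx":0,"dy":0,"dz":-32,"wx":0,"wy":0,"wz":0},{"dx":0,"dy":0,"dz":-32,"wx":0,"wy":0,"wz":0},{"dx":0,"dy":0,"dz":-32,"wx":0,"wy":0,"wz":0.066},{"dx":0,"dy":0,"dz":-32,"wx":0,"wy":0,"wz":0.066},{"dx":0,"dy":0,"dz":-32,"wx":0,"wy":0,"wz":0.066},{"dx":0,"dy":0,"dz":0,"wx":0,"wy":0,"wz":0.066}]}}

```text
time_s: 23.38
position: [0.5309, 0.3268, 0.2061]
tool_rot: [0.067, 3.132, 0.009]
contact_force: [1.4, 0.6, -1.7]
finger_gap: 0.53
grasp_force: 42.6
```

{"name": "send_rows", "arguments": {"rows": [{"dx":5,"dy":-36,"dz":0,"wx":0,"wy":0,"wz":0},{"dx":5,"dy":-36,"dz":0,"wx":0,"wy":0,"wz":0},{"dx":5,"dy":-36,"dz":0,"wx":0,"wy":0,"wz":0},{"dx":5,"dy":-36,"dz":0,"wx":0,"wy":0,"wz":0},{"dx":5,"dy":-36,"dz":0,"wx":0,"wy":0,"wz":0},{"dx":5,"dy":-36,"dz":0,"wx":0,"wy":0,"wz":0},{"dx":5,"dy":-36,"dz":0,"wx":0,"wy":0,"wz":0},{"dx":5,"dy":-36,"dz":0,"wx":0,"wy":0,"wz":0},{"dx":5,"dy":-36,"dz":0,"wx":0,"wy":0,"wz":0},{"dx":5,"dy":-36,"dz":0,"wx":0,"wy":0,"wz":0}]}}

```text
time_s: 24.22
position: [0.4631, -0.0343, 0.1992]
tool_rot: [0.062, 3.14, -0.0]
contact_force: [0.9, -0.8, -2.4]
finger_gap: 0.529
grasp_force: 42.6
```

{"name": "send_rows", "arguments": {"rows": [{"dx":5,"dy":-33,"dz":0,"wx":0,"wy":0,"wz":0},{"dx":0,"dy":0,"dz":30,"wx":0,"wy":0,"wz":0},{"dx":0,"dy":0,"dz":25,"wx":0,"wy":0,"wz":0},{"dx":0,"dy":0,"dz":0,"wx":0,"wy":0,"wz":0},{"dx":0,"dy":0,"dz":0,"wx":0,"wy":0,"wz":0}]}}

```text
time_s: 24.63
position: [0.4565, -0.0655, 0.1434]
tool_rot: [-0.063, -3.138, -0.001]
contact_force: [0.1, -0.0, -2.1]
finger_gap: 0.526
grasp_force: 42.5
```

Run:
```python
from h import *
s=arm.state();print(s["contact_force"],s["grasp_force"],s["finger_gap"]*85)
plan(.4565,-.0653,.0694,np.pi-.04)
s=snap("wrist","w11.png")
cv2.imwrite("pics/w11b.png",cv2.resize(cv2.cvtColor(s["color"],cv2.COLOR_RGB2BGR),(800,600),interpolation=cv2.INTER_CUBIC))
```

```text
[ 0.09838234 -0.02931044 -2.11054154] 42.500871419906616 44.74281857053007
t 24.63 pos [ 0.4565 -0.0655  0.1434] yaw 3.102 q6 -1.68 tilt [-0.0025  0.0004]
  wz -0.000 then dx 0.0 dy 0.2 dz 74.0 ; n>=1.8
```

View pics/w11b.png

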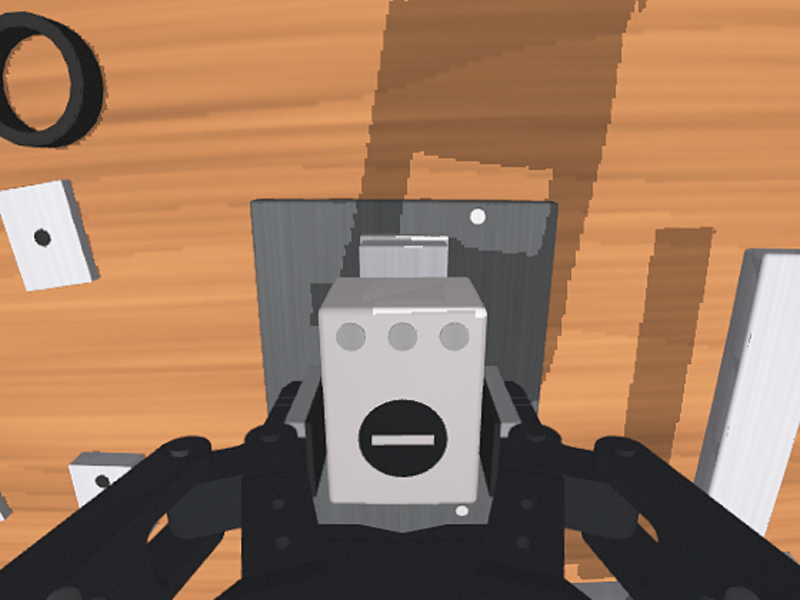

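Run:
```python
from h import *
s=load("w11");f=lambda u,v,z:np.round(pt(s,u*.7,v*.7,z)*1000,1)
P=[f(*p,.154) for p in[(320,313),(486,313),(330,502),(478,503)]];print("dev",P,np.mean(P,0));print("stack",[f(*p,.044) for p in[(360,246),(448,246),(360,277),(448,277)]],f(404,237,.02))
```

```text
dev [array([423.7, -86.5, 154. ]), array([425.5, -42.1, 154. ]), array([485. , -89.1, 154. ]), array([487.2, -43.6, 154. ])] [455.35  -65.325 154.   ]
stack [array([425.4, -85.2,  44. ]), array([427. , -42.1,  44. ]), array([441. , -86.2,  44. ]), array([442.7, -42.3,  44. ])] [425.6 -63.5  20. ]
```

{"name": "send_rows", "arguments": {"rows": [{"dx":-0.7,"dy":0.2,"dz":30,"wx":0,"wy":0,"wz":0},{"dx":0,"dy":0,"dz":25,"wx":0,"wy":0,"wz":0},{"dx":0,"dy":0,"dz":10,"wx":0,"wy":0,"wz":0},{"dx":0,"dy":0,"dz":4,"wx":0,"wy":0,"wz":0},{"dx":0,"dy":0,"dz":0,"wx":0,"wy":0,"wz":0},{"dx":0,"dy":0,"dz":0,"wx":0,"wy":0,"wz":0}]}}

```text
time_s: 25.18
position: [0.4592, -0.0653, 0.0758]
tool_rot: [0.062, 3.139, -0.0]
contact_force: [0.3, 0.3, -3.0]
finger_gap: 0.529
grasp_force: 42.5
```

{"name": "send_rows", "arguments": {"rows": [{"dx":1.8,"dy":0,"dz":3.5,"wx":0,"wy":0,"wz":0},{"dx":0,"dy":0,"dz":1.5,"wx":0,"wy":0,"wz":0},{"dx":0,"dy":0,"dz":0,"wx":0,"wy":0,"wz":0},{"dx":0,"dy":0,"dz":0,"wx":0,"wy":0,"wz":0}]}}

```text
time_s: 25.52
position: [0.4565, -0.0653, 0.0699]
tool_rot: [0.063, 3.141, -0.0]
contact_force: [0.5, 0.7, -2.4]
finger_gap: 0.527
grasp_force: 42.5
```

Run:
```python
from h import *
plan(.4574,-.0653,.0694,np.pi-.04)
s=snap("wrist","w12.png")
z=arm.state()["position"][2]+.0106
for thr in(110,140,170):print([r for r in rects(s,z,thr,300) if abs(r[2]-456)<30 and abs(r[3]+65)<30])
```

```text
t 25.52 pos [ 0.4565 -0.0653  0.0699] yaw 3.102 q6 -1.68 tilt [ 0.0004 -0.0001]
  wz 0.000 then dx -0.9 dy 0.1 dz 0.5 ; n>=0.0
[(262, 248, 448.1, -68.4, 101.3, 98.1, np.float64(1.521))]
[(282, 275, 454.3, -64.5, 86.1, 47.6, np.float64(-0.039))]
[(282, 287, 459.9, -64.8, 74.9, 47.3, np.float64(-0.026))]
```

Within 1 mm of centre, 0.5 mm above. Ease down, release, rise.

{"name": "send_rows", "arguments": {"rows": [{"dx":-0.8,"dy":0,"dz":0.5,"wx":0,"wy":0,"wz":0},{"dx":0,"dy":0,"dz":0.7,"wx":0,"wy":0,"wz":0},{"dx":0,"dy":0,"dz":0,"wx":0,"wy":0,"wz":0},{"dx":0,"dy":0,"dz":0,"wx":0,"wy":0,"wz":0}]}}

```text
time_s: 25.9
position: [0.4571, -0.0654, 0.0693]
tool_rot: [-0.062, -3.141, 0.0]
contact_force: [-5.6, 0.2, 16.0]
finger_gap: 0.528
grasp_force: 44.8
```

{"name": "send_rows", "arguments": {"rows": [{"dx":0,"dy":0,"dz":0,"wx":0,"wy":0,"wz":0},{"dx":0,"dy":0,"dz":0,"wx":0,"wy":0,"wz":0},{"dx":0,"dy":0,"dz":0,"wx":0,"wy":0,"wz":0},{"dx":0,"dy":0,"dz":-10,"wx":0,"wy":0,"wz":0},{"dx":0,"dy":0,"dz":-30,"wx":0,"wy":0,"wz":0},{"dx":0,"dy":0,"dz":-35,"wx":0,"wy":0,"wz":0},{"dx":0,"dy":0,"dz":-35,"wx":0,"wy":0,"wz":0},{"dx":0,"dy":0,"dz":-35,"wx":0,"wy":0,"wz":0},{"dx":0,"dy":0,"dz":-35,"wx":0,"wy":0,"wz":0},{"dx":0,"dy":0,"dz":0,"wx":0,"wy":0,"wz":0}], "claw": 0}}

```text
time_s: 26.73
position: [0.4605, -0.0658, 0.2555]
tool_rot: [0.062, 3.131, -0.002]
contact_force: [1.0, 1.1, 0.1]
finger_gap: 1.002
grasp_force: 0.0
```

{"name": "send_rows", "arguments": {"rows": [{"dx":0,"dy":0,"dz":0,"wx":0,"wy":0,"wz":0},{"dx":0,"dy":0,"dz":0,"wx":0,"wy":0,"wz":0}]}}

```text
time_s: 26.9
position: [0.4569, -0.0653, 0.2485]
tool_rot: [0.063, 3.141, -0.0]
contact_force: [0.1, -0.5, -0.7]
finger_gap: 0.997
grasp_force: 0.0
```

Run:
```python
from h import *
plan(.6575,.087,.23,1.538+1.287)
s=snap("wrist","w13.png")
cv2.imwrite("pics/w13b.png",cv2.resize(cv2.cvtColor(s["color"],cv2.COLOR_RGB2BGR),(800,600),interpolation=cv2.INTER_CUBIC))
print([r for r in rects(s,.08,150,300) if abs(r[2]-456)<30 and abs(r[3]+65)<30])
```

```text
t 26.90 pos [ 0.4569 -0.0653  0.2485] yaw 3.102 q6 -1.68 tilt [ 0.0002 -0.    ]
  wz 0.277 then dx -143.3 dy 207.2 dz 18.5 ; n>=6.1
[(281, 188, 454.8, -65.7, 62.3, 45.0, np.float64(-0.039))]
```

View pics/w13b.png

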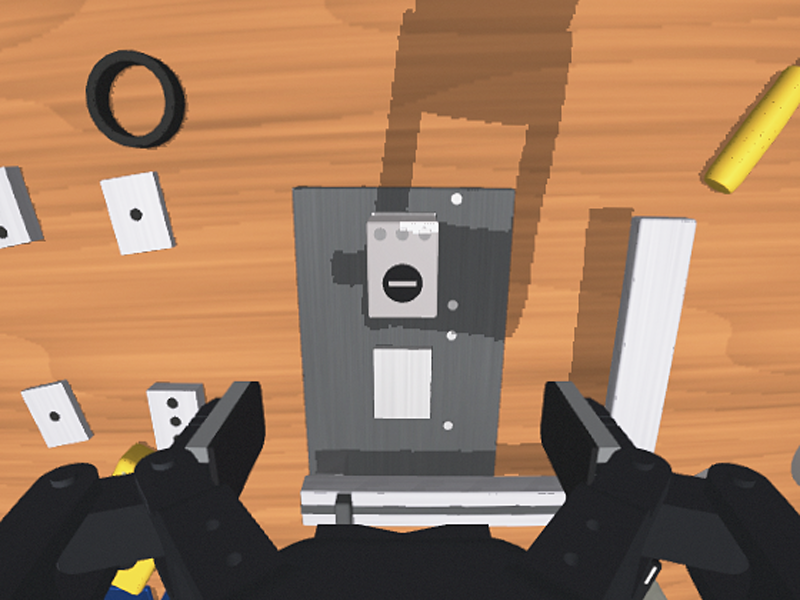

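Run:
```python
from h import *
s=load("w13");r=[r for r in rects(s,.02,170,300) if abs(r[2]-566)<25 and abs(r[3]+70)<25];print(r)
for q in r:
    a=-.04;print("near",q[2]-110*np.cos(a),q[3]-110*np.sin(a))
```

```text
[(281, 268, 566.0, -70.2, 63.2, 47.0, np.float64(-0.038))]
near 456.0879882672924 -65.80117323947024
```

{"name": "send_rows", "arguments": {"rows": [{"dx":0,"dy":0,"dz":0,"wx":0,"wy":0,"wz":0.093},{"dx":0,"dy":0,"dz":0,"wx":0,"wy":0,"wz":0.092},{"dx":0,"dy":0,"dz":0,"wx":0,"wy":0,"wz":0.092},{"dx":-20.5,"dy":29.6,"dz":0,"wx":0,"wy":0,"wz":0},{"dx":-20.5,"dy":29.6,"dz":0,"wx":0,"wy":0,"wz":0},{"dx":-20.5,"dy":29.6,"dz":0,"wx":0,"wy":0,"wz":0},{"dx":-20.5,"dy":29.6,"dz":0,"wx":0,"wy":0,"wz":0},{"dx":-20.5,"dy":29.6,"dz":0,"wx":0,"wy":0,"wz":0},{"dx":-20.5,"dy":29.6,"dz":0,"wx":0,"wy":0,"wz":0},{"dx":-20.5,"dy":29.6,"dz":0,"wx":0,"wy":0,"wz":0}]}}

```text
time_s: 27.78
position: [0.6584, 0.088, 0.246]
tool_rot: [-0.495, -3.099, 0.002]
contact_force: [0.9, -1.1, 0.2]
finger_gap: 1.004
grasp_force: 0.0
```

{"name": "send_rows", "arguments": {"rows": [{"dx":0,"dy":0,"dz":20,"wx":0,"wy":0,"wz":0},{"dx":0,"dy":0,"dz":0,"wx":0,"wy":0,"wz":0},{"dx":0,"dy":0,"dz":0,"wx":0,"wy":0,"wz":0}]}}

```text
time_s: 28.03
position: [0.6561, 0.0867, 0.2253]
tool_rot: [-0.494, -3.096, 0.003]
contact_force: [-0.5, -0.1, 0.0]
finger_gap: 0.998
grasp_force: 0.0
```

Run:
```python
from h import *
plan(.658,.0868,.1345,1.538+1.287)
s=snap("wrist","w14.png");x,y=map(int,proj(s,(.658,.0868,.144)))
c=cv2.cvtColor(s["color"],cv2.COLOR_RGB2BGR);cv2.circle(c,(x,y),2,(0,0,255),-1)
c=c[max(0,y-100):y+100,x-130:x+130];print(max(0,y-100),x-130,x,y)
cv2.imwrite("pics/w14b.png",cv2.resize(c,None,fx=3,fy=3,interpolation=cv2.INTER_CUBIC))
```

```text
t 28.03 pos [0.6561 0.0867 0.2253] yaw 2.825 q6 -1.13 tilt [-0.0064 -0.001 ]
  wz 0.000 then dx -1.8 dy 0.7 dz 90.8 ; n>=2.2
124 152 282 224
```

View pics/w14b.png

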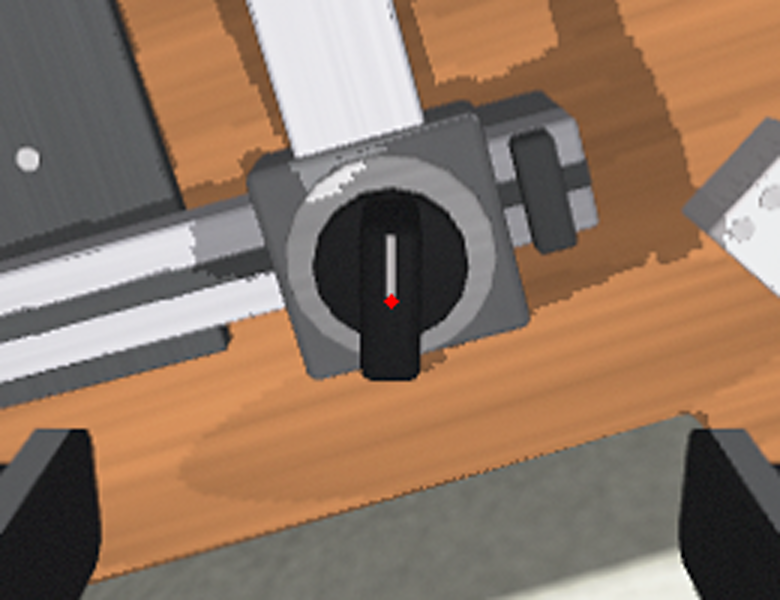

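{"name": "send_rows", "arguments": {"rows": [{"dx":-1.2,"dy":0.5,"dz":30,"wx":0,"wy":0,"wz":0},{"dx":0,"dy":0,"dz":30,"wx":0,"wy":0,"wz":0},{"dx":0,"dy":0,"dz":22,"wx":0,"wy":0,"wz":0},{"dx":0,"dy":0,"dz":7,"wx":0,"wy":0,"wz":0},{"dx":0,"dy":0,"dz":0,"wx":0,"wy":0,"wz":0}]}}

```text
time_s: 28.5
position: [0.6578, 0.0861, 0.1381]
tool_rot: [-0.496, -3.099, 0.002]
contact_force: [-0.1, 0.6, -0.2]
finger_gap: 1.0
grasp_force: 0.0
```

{"name": "send_rows", "arguments": {"rows": [{"dx":0,"dy":0,"dz":0,"wx":0,"wy":0,"wz":0},{"dx":0,"dy":0,"dz":0,"wx":0,"wy":0,"wz":0},{"dx":0,"dy":0,"dz":0,"wx":0,"wy":0,"wz":0},{"dx":0,"dy":0,"dz":0,"wx":0,"wy":0,"wz":0},{"dx":0,"dy":0,"dz":0,"wx":0,"wy":0,"wz":0},{"dx":0,"dy":0,"dz":0,"wx":0,"wy":0,"wz":0},{"dx":0,"dy":0,"dz":0,"wx":0,"wy":0,"wz":0},{"dx":0,"dy":0,"dz":0,"wx":0,"wy":0,"wz":0}], "claw": 1, "squeeze": 60}}

```text
time_s: 29.17
position: [0.6594, 0.0858, 0.1404]
tool_rot: [0.495, 3.102, -0.003]
contact_force: [-3.7, -6.8, 6.8]
finger_gap: 0.148
grasp_force: 59.5
```

Run:
```python
from h import *
s=arm.state();print(s["contact_force"],s["moment"],s["finger_gap"])
plan(.6535,-.074,s["position"][2])
```

```text
[-3.74324904 -6.78107061  6.79630874] [-0.89995104  0.58445347 -0.05919186] 0.14839557489701907
t 29.17 pos [0.6594 0.0858 0.1404] yaw 2.825 q6 -1.13 tilt [ 0.     -0.0017]
  wz 0.000 then dx -44.2 dy -153.7 dz -0.0 ; n>=3.8
```

{"name": "send_rows", "arguments": {"rows": [{"dx":0.9,"dy":2.9,"dz":0,"wx":0,"wy":0,"wz":0},{"dx":0,"dy":0,"dz":0,"wx":0,"wy":0,"wz":0},{"dx":0,"dy":0,"dz":0,"wx":0,"wy":0,"wz":0}]}}

```text
time_s: 29.42
position: [0.6594, 0.0862, 0.1404]
tool_rot: [0.494, 3.102, -0.009]
contact_force: [-3.1, -18.7, 8.8]
finger_gap: 0.145
grasp_force: 59.8
```

{"name": "send_rows", "arguments": {"rows": [{"dx":-3.4,"dy":-12,"dz":0,"wx":0,"wy":0,"wz":0},{"dx":-3.4,"dy":-12,"dz":0,"wx":0,"wy":0,"wz":0},{"dx":-3.4,"dy":-12,"dz":0,"wx":0,"wy":0,"wz":0},{"dx":-3.4,"dy":-12,"dz":0,"wx":0,"wy":0,"wz":0},{"dx":-3.4,"dy":-12,"dz":0,"wx":0,"wy":0,"wz":0},{"dx":-3.4,"dy":-12,"dz":0,"wx":0,"wy":0,"wz":0},{"dx":-3.4,"dy":-12,"dz":0,"wx":0,"wy":0,"wz":0},{"dx":-3.4,"dy":-12,"dz":0,"wx":0,"wy":0,"wz":0},{"dx":-3.4,"dy":-12,"dz":0,"wx":0,"wy":0,"wz":0},{"dx":-3.4,"dy":-12,"dz":0,"wx":0,"wy":0,"wz":0}]}}

```text
time_s: 30.25
position: [0.6539, -0.034, 0.1404]
tool_rot: [-0.496, -3.101, -0.003]
contact_force: [-4.9, 6.6, 9.4]
finger_gap: 0.144
grasp_force: 60.2
```

{"name": "send_rows", "arguments": {"rows": [{"dx":-2.5,"dy":-9,"dz":0,"wx":0,"wy":0,"wz":0},{"dx":-2,"dy":-7,"dz":0,"wx":0,"wy":0,"wz":0},{"dx":-1.4,"dy":-5,"dz":0,"wx":0,"wy":0,"wz":0},{"dx":-1.4,"dy":-5,"dz":0,"wx":0,"wy":0,"wz":0},{"dx":0,"dy":0,"dz":0,"wx":0,"wy":0,"wz":0}]}}

```text
time_s: 30.67
position: [0.6526, -0.0619, 0.1404]
tool_rot: [-0.496, -3.101, -0.001]
contact_force: [-5.1, -0.8, 8.1]
finger_gap: 0.146
grasp_force: 60.3
```

Run:
```python
from h import *
s=arm.state();print(s["contact_force"],s["moment"],s["finger_gap"])
plan(.6535,-.074,s["position"][2])
```

```text
[-5.1497736  -0.82339498  8.1380128 ] [0.04990724 0.94627198 0.01473325] 0.14614517256487033
t 30.67 pos [ 0.6526 -0.0619  0.1404] yaw 2.824 q6 -1.35 tilt [-0.001   0.0006]
  wz 0.000 then dx -4.6 dy -11.3 dz -0.0 ; n>=0.3
```

{"name": "send_rows", "arguments": {"rows": [{"dx":-1.4,"dy":-4.2,"dz":0,"wx":0,"wy":0,"wz":0},{"dx":-1.4,"dy":-4.2,"dz":0,"wx":0,"wy":0,"wz":0},{"dx":-1.2,"dy":-3.8,"dz":0,"wx":0,"wy":0,"wz":0},{"dx":0,"dy":0,"dz":0,"wx":0,"wy":0,"wz":0},{"dx":0,"dy":0,"dz":0,"wx":0,"wy":0,"wz":0}]}}

```text
time_s: 31.08
position: [0.6521, -0.0743, 0.1404]
tool_rot: [-0.495, -3.1, -0.0]
contact_force: [-8.7, 1.0, 9.9]
finger_gap: 0.15
grasp_force: 60.5
```

{"name": "send_rows", "arguments": {"rows": [{"dx":-0.6,"dy":-1.9,"dz":0,"wx":0,"wy":0,"wz":0},{"dx":-0.6,"dy":-1.9,"dz":0,"wx":0,"wy":0,"wz":0},{"dx":0,"dy":0,"dz":0,"wx":0,"wy":0,"wz":0},{"dx":0,"dy":0,"dz":0,"wx":0,"wy":0,"wz":0}]}}

```text
time_s: 31.42
position: [0.6521, -0.0748, 0.1404]
tool_rot: [-0.496, -3.099, -0.008]
contact_force: [-6.6, 17.3, 12.3]
finger_gap: 0.147
grasp_force: 60.7
```

{"name": "send_rows", "arguments": {"rows": [{"dx":0.2,"dy":0.8,"dz":0,"wx":0,"wy":0,"wz":0.08},{"dx":0,"dy":0,"dz":0,"wx":0,"wy":0,"wz":0.1},{"dx":0,"dy":0,"dz":0,"wx":0,"wy":0,"wz":0.1},{"dx":0,"dy":0,"dz":0,"wx":0,"wy":0,"wz":0.1},{"dx":0,"dy":0,"dz":0,"wx":0,"wy":0,"wz":0.1},{"dx":0,"dy":0,"dz":0,"wx":0,"wy":0,"wz":0.1},{"dx":0,"dy":0,"dz":0,"wx":0,"wy":0,"wz":0.1},{"dx":0,"dy":0,"dz":0,"wx":0,"wy":0,"wz":0.1},{"dx":0,"dy":0,"dz":0,"wx":0,"wy":0,"wz":0.1},{"dx":0,"dy":0,"dz":0,"wx":0,"wy":0,"wz":0.1}]}}

```text
time_s: 32.25
position: [0.6513, -0.0756, 0.1403]
tool_rot: [-1.9, -2.495, 0.0]
contact_force: [-11.2, 9.6, 15.6]
finger_gap: 0.144
grasp_force: 61.1
```

{"name": "send_rows", "arguments": {"rows": [{"dx":0,"dy":0,"dz":0,"wx":0,"wy":0,"wz":0.1},{"dx":0,"dy":0,"dz":0,"wx":0,"wy":0,"wz":0.1},{"dx":0,"dy":0,"dz":0,"wx":0,"wy":0,"wz":0.07},{"dx":0,"dy":0,"dz":0,"wx":0,"wy":0,"wz":0.04},{"dx":0,"dy":0,"dz":0,"wx":0,"wy":0,"wz":0.03},{"dx":0,"dy":0,"dz":0,"wx":0,"wy":0,"wz":0},{"dx":0,"dy":0,"dz":0,"wx":0,"wy":0,"wz":0}]}}

```text
time_s: 32.83
position: [0.6509, -0.0757, 0.1403]
tool_rot: [-2.289, -2.144, 0.003]
contact_force: [-12.8, 8.9, 16.4]
finger_gap: 0.149
grasp_force: 61.4
```

Run:
```python
from h import *
s=arm.state();print(s["contact_force"],s["moment"],s["finger_gap"])
plan(.6535,-.074,s["position"][2],1.53)
```

```text
[-12.81030947   8.94460999  16.36778252] [1.47820289 2.03856266 0.45147722] 0.14892250632866902
t 32.83 pos [ 0.6509 -0.0757  0.1403] yaw 1.505 q6 -0.05 tilt [-0.005   0.0027]
  wz -0.025 then dx 1.8 dy 2.6 dz -0.0 ; n>=0.2
```

{"name": "send_rows", "arguments": {"rows": [{"dx":0,"dy":0,"dz":0,"wx":0,"wy":0,"wz":0},{"dx":0,"dy":0,"dz":0,"wx":0,"wy":0,"wz":0},{"dx":0,"dy":0,"dz":0,"wx":0,"wy":0,"wz":0},{"dx":0,"dy":0,"dz":0,"wx":0,"wy":0,"wz":0},{"dx":0,"dy":0,"dz":-20,"wx":0,"wy":0,"wz":0},{"dx":0,"dy":0,"dz":-35,"wx":0,"wy":0,"wz":0},{"dx":0,"dy":0,"dz":-35,"wx":0,"wy":0,"wz":0},{"dx":30,"dy":0,"dz":-30,"wx":0,"wy":0,"wz":0},{"dx":40,"dy":0,"dz":0,"wx":0,"wy":0,"wz":0},{"dx":0,"dy":0,"dz":0,"wx":0,"wy":0,"wz":0}], "claw": 0}}

```text
time_s: 33.67
position: [0.6595, -0.0033, 0.2615]
tool_rot: [2.291, 2.148, 0.009]
contact_force: [-1.3, -0.4, -1.1]
finger_gap: 0.999
grasp_force: 0.0
```

{"name": "send_rows", "arguments": {"rows": [{"dx":20,"dy":-30,"dz":0,"wx":0,"wy":0,"wz":0},{"dx":20,"dy":-30,"dz":0,"wx":0,"wy":0,"wz":0},{"dx":0,"dy":-30,"dz":0,"wx":0,"wy":0,"wz":0},{"dx":0,"dy":0,"dz":0,"wx":0,"wy":0,"wz":0},{"dx":0,"dy":0,"dz":0,"wx":0,"wy":0,"wz":0}]}}

```text
time_s: 34.08
position: [0.5697, 0.0378, 0.2588]
tool_rot: [-2.292, -2.148, 0.0]
contact_force: [0.1, 0.0, -0.2]
finger_gap: 0.999
grasp_force: 0.0
```

Run:
```python
from h import *
s=snap("wrist","w15.png");print(arm.state()["position"])
cv2.imwrite("pics/w15b.png",cv2.resize(cv2.cvtColor(s["color"],cv2.COLOR_RGB2BGR),(800,600),interpolation=cv2.INTER_CUBIC))
```

```text
[0.57091889 0.03749643 0.25906701]
```

View pics/w15b.png

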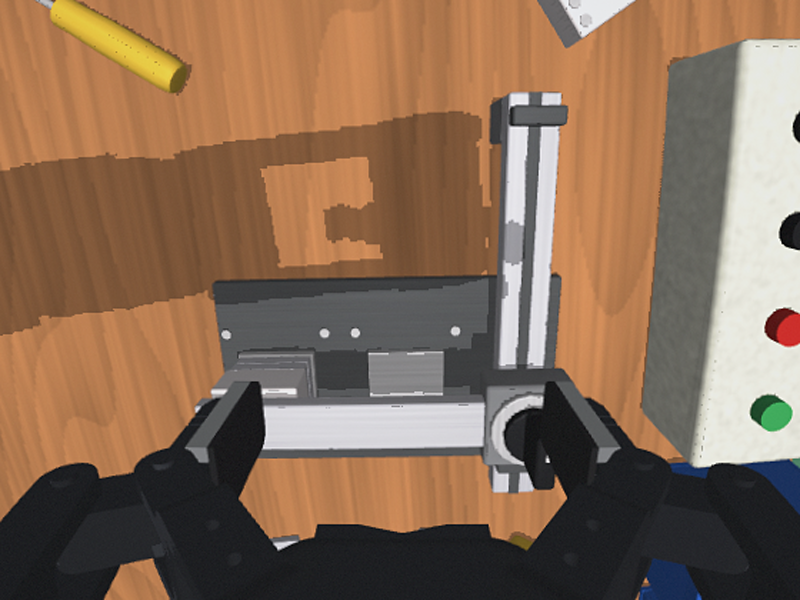

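The picture shows the timer and its stack under the bar at (270,380). The carriage is at its home stop, and the knob grip at (540,455) is parallel to the rail.

```bash
python3 -c "
from h import *
print(arm.job_done())"
```

```text
the job is handed in; nothing more can be done
None
```

The job is handed in: the timer, the only device present, stands about 1 mm off centre on two 12 mm plates on the near seat (24 + 36 = 60 mm). The bar is back home against its stop with the knob turned to its tight end stop. `arm.job_done()` returned no verdict.

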